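# Tip the bolts out of a tall bucket under a low shelf

## Robot

A 6-joint arm with a two-finger parallel gripper is mounted at the origin on the work surface; the furniture and walls round the work are solid. World frame = base frame: x ahead of the robot, y to its left, z up, the work surface at z = 0. Lengths are in m, angles in rad, forces in N, time in s.
With the tool pointing down it reaches from about 0.3 to 0.75 m from the base axis. Payload 8.5 kg.
Tool frame: the origin (TCP) lies midway between the tips of the shut fingers; the grasp point (between the pads) lies 19 mm behind it; z points along the fingers, y is the line along which they close (so a half turn about z gives the same grasp; the last joint's range is limited). The gripper opens to 88 mm and grips with 3 to 60 N. Pads are 18 mm wide; open, the fingers measure 123 mm over their backs; the gripper's body (75 mm by 187 mm) begins 45 mm behind the grasp point.
Start: joints at [1.013, 0.381, 1.297, -0, 1.464, -0.215], TCP at [0.185, 0.518, 0.239] pointing down, gripper open.
Joint ranges: [-3.11, 3.11], [-0.89, 2.33], [0.22, 2.48], [-1.42, 4.56], [0.17, 2.85], [-2.88, 2.88]. Speed limits (rad/s): [2.39, 2.39, 3.14, 3.14, 3.14, 3.14].

## Interface

Orientations are given as [roll, pitch, yaw] about the fixed x, y, z axes, in that order (R = Rz(yaw) Ry(pitch) Rx(roll)).
In Python, from bench import r gives the robot as it stands.
- The arm moves only by the shell command python3 -m crank 'ROWS'. ROWS is a JSON object whose one key "increments" holds a list of rows, each an object with "twist": the turn, a rotation vector about the tool's x, y, z in units of 5 degrees (1.0 is 5 degrees), a list of three; "offset": the shift along the tool's x, y, z in units of 40 mm (1.0 is 40 mm), a list of three; "jaw": the finger opening in mm, from 0 to 88.1. In form: {"increments": [{"twist": [ax, ay, az], "offset": [dx, dy, dz], "jaw": jaw}, ...]}. A call has 1 to 12 rows; each row shifts and turns the commanded pose from where the row before left it, along the tool's axes as they then stand; what a row does not reach is not made up. A row lasts 1/12 s, in which the tool goes at most 41.7 mm and 7.16 degrees, less where a joint would pass 70% of its speed; a pose out of reach is approached as far as the arm can. A call is refused whole if a number of a shift passes 1 or a number of a turn 1, either way. A call with a gripper value outside its range is refused whole. The fingers move at their own pace and stop on an object; the grip force is fixed at half the most. Time passes only in rows, so rows that do not move let the fingers close. It gives the time, the measured TCP pose, the force, the opening and the grip force at its end, in the units of the state.
- r.get_state(): the state, without advancing time (a new reading comes with each control period).
- r.capture(name): name is "scene" or "top" or "wrist"; returns (picture, depth): 400x640x3 uint8, red, green, blue; 400x640 float32, m along the optical axis (not along the pixel's ray), 0 where there is no reading.
- r.camera_info(name): a dict with "mtx" (3x3 intrinsics, pixels), "origin" and "rotation" of the camera in the world; the wrist camera has in their place "tool_from_camera" (4x4, takes a point from camera to tool coordinates, whose origin is the TCP and whose axes are the flange's). Camera axes: x right, y down, z forward; pixel columns grow to the right and rows downward; lengths in m; the calibration is good to about 2 mm. The wrist camera is an equidistant fisheye: a pixel r from the principal point sees the ray r / f radians off the axis. A picture is of the moment at which its call begins: read the wrist's pose just before it. camera_info takes no time and is no camera call.
- r.sign_off(): hands the job in; it is judged then, once.
The state is a dict: "t": time; "joint_pos": joint angles; "dq": joint speeds; "joint_efforts": joint torques, N m; "ee_pos": TCP position; "orientation": TCP orientation; "contact_force": force on the tool from outside, world axes, zero at the start; "moment": the same for the moment, N m; "finger_gap": finger opening in m; "finger_force": force on a finger pad.
Only numpy, scipy, OpenCV 4.12 (cv2) and the standard library are available. Lean on these libraries where they do the work, as an engineer would, in place of code of your own. Each camera call takes 0.05 s, during which the arm holds its last target. There are 200 camera calls.

## Task

Carry the tall grey bucket with the wooden handle in under the low plywood shelf and tip it so that all three bolts end up in the shallow tray there, without knocking the bucket or the robot against the shelf. Then stand the empty bucket upright again about where it was and let go, leaving the roll of tape and the wood offcut alone.

Things in the scene. Friction and masses are not known exactly. Their poses are not given: they have to be found in the camera images.
- bucket: loose tall open grey plastic bucket, 150 mm high, 0.13 kg empty; 72 mm along its x, along its y flared from 60 mm at the foot to 108 mm at the mouth; rolled rim 3 mm more all round; walls and floor 3 mm. Origin: centre of the underside, z up through the mouth. A round wooden handle sticks straight out of its -x wall. It starts upright, handle toward the robot (yaw within 0.35 rad)
- grip (a point): point on the axis of the bucket's handle, 125 mm in -x from the bucket's middle, 80 mm above its underside, axes as the bucket's. The handle is level, round, 26 mm thick, along the bucket's x from -40 to -175 mm (to -58 mm a 30 mm steel ferrule). Being round, it can be pinched at any roll about its axis (say leaning 45 degrees sideways) and with the wrist leaning back to the robot
- middle (a point): point in the bucket's middle on the line of the handle, 80 mm above its underside. Tipped about this line the bucket empties over a flared side; its outer corners pass 92 mm from the line at the mouth, 86 mm at the foot. The bolts roll out once it is tipped 85 to 100 degrees
- shelf: low fixed plywood shelf on two dark steel C-brackets: board 130 mm (x) by 300 mm (y) by 18 mm, underside 240 mm above the table (235 mm under the 24 mm wide bracket arms at y = +-136 mm). Posts at the back only (x 36 to 52, y 124 to 148 mm each side); front and sides open; feet 4 mm high. Origin: on the table under the board's middle; front = -x, to the robot
- tray: shallow grey metal tray, fixed, on the table under the shelf: 120 mm (x) by 200 mm (y), 32.5 mm high, wall and floor 3 mm. Origin: centre of the underside, x as the shelf's
- bolt1: oiled steel hex bolt, 58 mm long, head 18 mm across, shank 10 mm, 40 g, one of three alike. Origin: middle of its length, at the underside when lying; y axis along the bolt to the head. At the start the three lie side by side on the bucket's floor along the bucket's x, so they roll or slide out (friction there about 0.25) when it is tipped about its handle
- bolt2: oiled steel hex bolt, 58 mm long, head 18 mm across, shank 10 mm, 40 g, one of three alike. Origin: middle of its length, at the underside when lying; y axis along the bolt to the head. At the start the three lie side by side on the bucket's floor along the bucket's x, so they roll or slide out (friction there about 0.25) when it is tipped about its handle
- bolt3: oiled steel hex bolt, 58 mm long, head 18 mm across, shank 10 mm, 40 g, one of three alike. Origin: middle of its length, at the underside when lying; y axis along the bolt to the head. At the start the three lie side by side on the bucket's floor along the bucket's x, so they roll or slide out (friction there about 0.25) when it is tipped about its handle
- tape: roll of black tape, 68 mm across, 19 mm high, lying flat, loose bystander; origin at the centre of its underside
- offcut: plain wood offcut, 47 x 140 x 45 mm, loose bystander, lying along its y; origin at the centre of its underside

How it is judged:
On the way, in this order (a step that is already met when the one before it is completed fails the run):
1. the bucket is under the shelf (its middle below the board), tipped at least 75 degrees (x of middle in the frame of shelf between -0.06 and 0.06 m and y of middle in the frame of shelf between -0.15 and 0.15 m and height (world z) of middle below 0.24 m and angle between bucket's own z axis and vertical above 1.3 rad), for 0.1 s.
2. all three bolts are in the tray (x of bolt1 in the frame of tray between -0.058 and 0.058 m and y of bolt1 in the frame of tray between -0.098 and 0.098 m and height (world z) of each of bolt1, bolt2, bolt3 below 0.036 m and x of bolt2 in the frame of tray between -0.058 and 0.058 m and y of bolt2 in the frame of tray between -0.098 and 0.098 m and x of bolt3 in the frame of tray between -0.058 and 0.058 m and y of bolt3 in the frame of tray between -0.098 and 0.098 m), for 0.2 s.
At the end, for the whole second after the job is handed in: All three bolts lie at rest in the tray (between its walls, below its rim); the empty bucket stands at rest, upright within 0.1 rad on the table, its underside centre within 80 mm of where it was at the start (all of step 2 and distance of bucket from where it was at the start of the episode below 0.08 m and angle between bucket's own z axis and vertical below 0.1 rad and height (world z) of bucket below 0.008 m and linear speed of bucket below 0.02 m/s and linear speed of each of bolt1, bolt2, bolt3 below 0.03 m/s); the robot touches nothing.
It fails at once if the bucket is knocked against the shelf (more than 3 N) (contact force between bucket and shelf above 3 N).
It fails at once if the robot is knocked against the shelf (more than 3 N) (contact force between any of the arm, the fingers and shelf above 3 N).
It fails at once if the roll of black tape is moved by more than 20 mm or tipped (distance of tape from where it was at the start of the episode above 0.02 m or angle between tape's own z axis and vertical above 0.3 rad).
It fails at once if the wood offcut is moved by more than 20 mm or tipped (distance of offcut from where it was at the start of the episode above 0.02 m or angle between offcut's own z axis and vertical above 0.3 rad).
It also fails if it takes over 61 s, if anything falls off the work surface, if the arm or the gripper's body presses on something with over 40 N, if the wrist force passes 120 N, or if a joint passes its speed limit or range.

## Working session

There is one attempt and no reset: what is moved stays moved. The work goes in short steps, Python scripts to look and compute and a shell command to move; the robot and the scene stay as the last step left them, time stands still between calls to the robot, and variables do not carry over. Pictures are saved under pics/ and viewed, at most 10 in all, crops included, and the job is handed in when it is done.

```bash
mkdir -p pics; ls; python3 - <<'E'
from bench import r
import cv2,numpy as np
s=r.get_state(); print({k:np.round(v,3).tolist() for k,v in s.items()})
for n in ("scene","top"):
    p,d=r.capture(n); cv2.imwrite(f"pics/{n}0.png",p[:,:,::-1]); np.savez(f"{n}0.npz",p=p,d=d)
    i=r.camera_info(n); print(n,{k:np.round(v,3).tolist() for k,v in i.items()}, (d>0).mean())
print(r.camera_info("wrist"))
E
```

```text
pics
{'t': 0.0, 'joint_pos': [1.013, 0.381, 1.298, 0.0, 1.464, -0.215], 'dq': [-0.001, 0.001, -0.001, -0.002, -0.001, 0.0], 'joint_efforts': [0.0, -43.795, -22.455, 0.071, 0.035, -0.0], 'ee_pos': [0.185, 0.518, 0.238], 'orientation': [-3.14, -0.0, 2.799], 'contact_force': [-0.038, -0.876, -0.518], 'moment': [0.025, 0.01, -0.048], 'finger_force': 0.0, 'finger_gap': 0.088}
scene {'mtx': [[428.688, 0.0, 321.087], [0.0, 428.688, 189.924], [0.0, 0.0, 1.0]], 'origin': [-0.324, -0.501, 0.58], 'rotation': [-2.052, -0.003, -0.922]} 0.93733984375
top {'mtx': [[367.862, 0.0, 319.221], [0.0, 367.862, 206.183], [0.0, 0.0, 1.0]], 'origin': [0.198, 0.02, 0.911], 'rotation': [-2.828, 0.005, -1.459]} 0.99580859375
{'mtx': array([[309.70691629,   0.        , 321.69313239],
       [  0.        , 309.70691629, 204.0826266 ],
       [  0.        ,   0.        ,   1.        ]]), 'tool_from_camera': array([[-9.57077892e-04, -9.61803438e-01, -2.73739348e-01,
         6.97658999e-02],
       [ 9.99999345e-01, -1.09255558e-03,  3.42466098e-04,
         5.83857466e-04],
       [-6.28460523e-04, -2.73738841e-01,  9.61803853e-01,
        -1.46039168e-01],
       [ 0.00000000e+00,  0.00000000e+00,  0.00000000e+00,
         1.00000000e+00]])}
```

View pics/scene0.png

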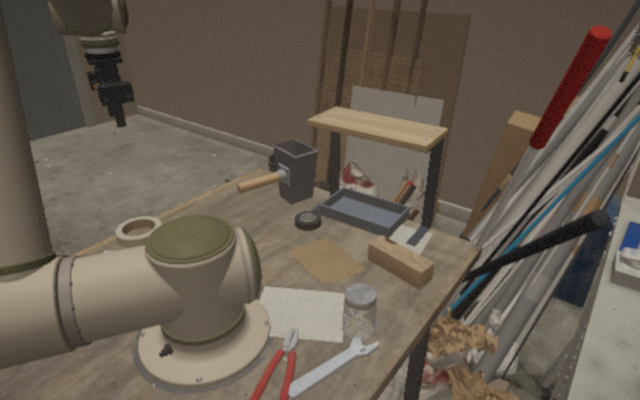

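View pics/top0.png

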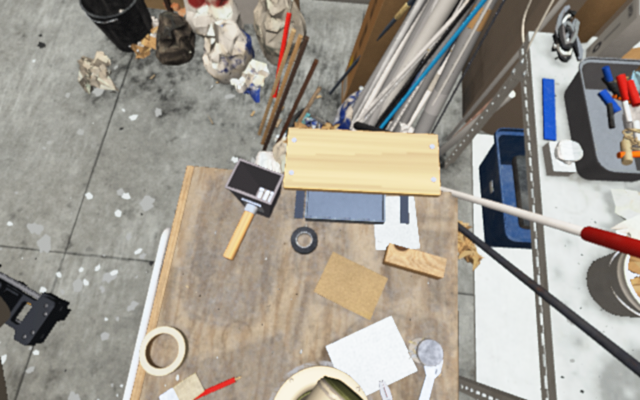

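The scene view shows the bucket at about (295,170) with its handle towards the robot, the shelf right behind the tray (365,210), the tape at (308,220) and the offcut at (400,260). The top view shows the bucket rim at (253,187), the handle end at (232,257), the shelf board spanning (287–440, 128–195), the tape at (304,240) and the offcut at (415,262).

```bash
cat > h.py <<'E'
import numpy as np, cv2
from scipy.spatial.transform import Rotation as R
from bench import r
def load(n,f):
    z=np.load(f); return z['p'],z['d']
def cloud(n,d):
    i=r.camera_info(n);K=i['mtx'];Rm=R.from_euler('xyz',np.ravel(i['rotation'])).as_matrix() if np.size(i['rotation'])==3 else np.array(i['rotation'])
    v,u=np.mgrid[:d.shape[0],:d.shape[1]]
    ray=np.stack([(u-K[0,2])/K[0,0],(v-K[1,2])/K[1,1],np.ones_like(d)],-1)
    return (ray*d[...,None])@Rm.T+np.array(i['origin'])
def rect(P): # min-area rectangle of xy points, in m
    c,s,a=cv2.minAreaRect((P[:,:2]*1000).astype(np.float32)); return np.round(c,1),np.round(s,1),round(a,1)
E
python3 - <<'E'
from h import *
for n in ("top","scene"):
    p,d=load(n,n+"0.npz"); X=cloud(n,d); hsv=cv2.cvtColor(p,cv2.COLOR_RGB2HSV)
    z=X[...,2]; ok=(d>0)&(X[...,0]>0.2)&(X[...,0]<1.0)&(abs(X[...,1])<0.6)
    print(n,'table z',np.median(z[ok&(abs(z)<.02)]))
    def comps(m,name,minpx=60):
        k,l,st,c=cv2.connectedComponentsWithStats(m.astype(np.uint8))
        for j in range(1,k):
            if st[j,4]>=minpx:
                P=X[l==j]; print(name,st[j,:5],'med',np.round(np.median(P,0),3),'z',np.round(np.percentile(P[:,2],[2,98]),3),rect(P))
    comps(ok&(z>.235)&(z<.275),'shelf')
    comps(ok&(z>.13)&(z<.16),'rim',30)
    comps(ok&(z>.05)&(z<.12),'z50-120',60)
    comps(ok&(z>.012)&(z<.048),'low',60)
E
```

```text
top table z -0.0005524831650095541
shelf [ 283  128  158   70 9643] med [ 0.506 -0.026  0.257] z [0.249 0.259] (array([511.9, -25.5]), array([131.1, 300.3]), 3.3)
shelf [529 213  23  15 181] med [ 0.429 -0.359  0.257] z [0.236 0.274] (array([ 428.9, -361.9]), array([37.7, 14.2]), 32.0)
shelf [580 320  38  40 441] med [ 0.232 -0.442  0.257] z [0.236 0.274] (array([ 230.1, -445.6]), array([61.9, 17.3]), 26.7)
rim [225 159  59  47 646] med [0.498 0.214 0.148] z [0.131 0.152] (array([486.5, 201.6]), array([113.5,  77.5]), 74.8)
rim [488 201  13  11  85] med [ 0.488 -0.327  0.145] z [0.131 0.159] (array([ 488. , -330.1]), array([31.2, 13.1]), 30.3)
rim [518 271  21  21 175] med [ 0.333 -0.388  0.146] z [0.131 0.16 ] (array([ 333.3, -390.1]), array([43.4, 17.3]), 29.0)
z50-120 [234 167  46  27 544] med [0.515 0.232 0.089] z [0.052 0.119] (array([514.5, 211.3]), array([ 47.2, 104.8]), 18.6)
z50-120 [223 184  59  77 973] med [0.411 0.224 0.09 ] z [0.059 0.116] (array([427.4, 225.6]), array([ 93.5, 215.2]), 59.8)
z50-120 [464 194  24  14 149] med [ 0.52  -0.31   0.087] z [0.052 0.119] (array(
[... 3046 characters left out ...]
 0.513 -0.006  0.025] z [0.013 0.039] (array([512.3,   4.5]), array([128. , 232.2]), 4.0)
low [295 210  27  18 327] med [0.389 0.08  0.021] z [0.013 0.023] (array([393.5,  81.8]), array([67.5, 69.2]), 76.3)
low [421 211  13  15 138] med [ 0.556 -0.163  0.03 ] z [0.013 0.048] (array([ 557.1, -163. ]), array([16. , 26.2]), 24.2)
low [ 368  235   67   51 1636] med [ 0.354 -0.198  0.044] z [0.013 0.048] (array([ 368.3, -187.6]), array([141.3,  50.2]), 80.0)
low [477 234  11  11  70] med [ 0.542 -0.302  0.031] z [0.014 0.047] (array([ 543.3, -302.6]), array([27. , 14.7]), 25.7)
low [620 247  20  18 264] med [ 0.696 -0.58   0.021] z [0.013 0.026] (array([ 712.8, -576.8]), array([66.8, 35.5]), 4.7)
```

```bash
cat >> h.py <<'E'
# measured (m, rad)
SH=np.array([.511,-.027]); SY=.056; BK=np.array([.486,.201]); BY=-.265
def tool(yaw,th,be=15): # handle along yaw; th sideways lean (deg; + = body to -y), be lean back
    return R.from_euler('z',yaw)*R.from_euler('x',th,degrees=True)*R.from_euler('y',-be,degrees=True)*R.from_matrix(np.diag([-1.,1,-1]))
def tcp(xy,yaw,z,th,be=15,gx=.118,back=0.): # TCP for bucket middle at xy, line height z
    T=tool(yaw,th,be); g=np.r_[xy,z]-gx*np.array([np.cos(yaw),np.sin(yaw),0])
    return g+T.apply([0,0,.019-back]),T
def now():
    s=r.get_state(); return np.array(s['ee_pos']),R.from_euler('xyz',s['orientation']),s
def plan(p,T):
    p0,T0,s=now(); w=(T0.inv()*T).as_rotvec(degrees=True)/5; o=T.inv().apply(p-p0)/.04
    print('TCP',np.round(p0,4),'-> target',np.round(p,4)); print('turn units',np.round(w,2),' then shift units (final axes)',np.round(o,2))
    print('t',round(s['t'],2),'q',np.round(s['joint_pos'],3),'gap',round(s['finger_gap'],4),'F',np.round(s['contact_force'],1))
E
python3 - <<'E'
from h import *
plan(*tcp(BK,BY,.08,-48,back=.11))
E
```

```text
TCP [0.1847 0.5178 0.2382] -> target [0.3665 0.3011 0.1388]
turn units [ 9.42 -3.2  -2.09]  then shift units (final axes) [-4.4  -0.86  6.01]
t 0.1 q [ 1.013  0.381  1.298  0.     1.464 -0.215] gap 0.0879 F [-0.  -0.9  0.1]
```

```bash
python3 -m crank '{"increments":[{"twist":[0.785,-0.267,-0.174],"offset":[0,0,0],"jaw":88},{"twist":[0.785,-0.267,-0.174],"offset":[0,0,0],"jaw":88},{"twist":[0.785,-0.267,-0.174],"offset":[0,0,0],"jaw":88},{"twist":[0.785,-0.267,-0.174],"offset":[0,0,0],"jaw":88},{"twist":[0.785,-0.267,-0.174],"offset":[0,0,0],"jaw":88},{"twist":[0.785,-0.267,-0.174],"offset":[0,0,0],"jaw":88},{"twist":[0.785,-0.267,-0.174],"offset":[0,0,0],"jaw":88},{"twist":[0.785,-0.267,-0.174],"offset":[0,0,0],"jaw":88},{"twist":[0.785,-0.267,-0.174],"offset":[0,0,0],"jaw":88},{"twist":[0.785,-0.267,-0.174],"offset":[0,0,0],"jaw":88},{"twist":[0.785,-0.267,-0.174],"offset":[0,0,0],"jaw":88},{"twist":[0.785,-0.267,-0.174],"offset":[0,0,0],"jaw":88}]}'
python3 - <<'E'
from h import *
plan(*tcp(BK,BY,.08,-48,back=.11))
print(now()[2]['joint_pos'],now()[2]['ee_pos'],now()[2]['orientation'])
E
```

```text
t: 1.1
ee_pos: [0.1848, 0.5181, 0.2384]
orientation: [-2.284, 0.175, 3.074]
contact_force: [0.2, -0.2, 0.1]
finger_gap: 0.0881
finger_force: 0.0
TCP [0.1848 0.5181 0.2384] -> target [0.3665 0.3011 0.1388]
turn units [-0.03  0.02  0.  ]  then shift units (final axes) [-4.4  -0.86  6.02]
t 1.1 q [ 1.175  0.767  0.845 -0.483  2.281 -0.422] gap 0.0881 F [ 0.2 -0.2  0.1]
[ 1.17466196  0.76717625  0.84453616 -0.48313039  2.28127074 -0.42229462] [0.18478318 0.51809211 0.23842073] [-2.28371777  0.1750603   3.07437584]
```

```bash
python3 -m crank '{"increments":[{"twist":[0,0,0],"offset":[-0.44,-0.086,0.6],"jaw":88},{"twist":[0,0,0],"offset":[-0.44,-0.086,0.6],"jaw":88},{"twist":[0,0,0],"offset":[-0.44,-0.086,0.6],"jaw":88},{"twist":[0,0,0],"offset":[-0.44,-0.086,0.6],"jaw":88},{"twist":[0,0,0],"offset":[-0.44,-0.086,0.6],"jaw":88},{"twist":[0,0,0],"offset":[-0.44,-0.086,0.6],"jaw":88},{"twist":[0,0,0],"offset":[-0.44,-0.086,0.6],"jaw":88},{"twist":[0,0,0],"offset":[-0.44,-0.086,0.6],"jaw":88},{"twist":[0,0,0],"offset":[-0.44,-0.086,0.6],"jaw":88},{"twist":[0,0,0],"offset":[-0.44,-0.086,0.6],"jaw":88}]}'
python3 - <<'E'
from h import *
plan(*tcp(BK,BY,.08,-48))
# kinematic model fit: q, p pairs so far
s=now()[2]
D=[([1.013,.381,1.2975,0,1.464,-.215],[.1847,.5178,.2382],[-3.14,0,2.799]),([1.17466196,0.76717625,0.84453616,-0.48313039,2.28127074,-0.42229462],[0.18478318,0.51809211,0.23842073],[-2.28371777,0.1750603,3.07437584]),(list(s['joint_pos']),list(s['ee_pos']),list(s['orientation']))]
import json,itertools; json.dump([[list(map(float,a)) for a in d] for d in D],open('D.json','w'))
Rz=lambda a:R.from_euler('z',a);Ry=lambda a:R.from_euler('y',a)
for s4,s6 in itertools.product([1,-1],[1,-1]):
    Es=[]
    for q,p,o in D:
        M=Rz(q[0])*Ry(q[1]+q[2])*Rz(s4*q[3])*Ry(q[4])*Rz(s6*q[5]); Es.append(M.inv()*R.from_euler('xyz',o))
    print(s4,s6,[np.round(e.as_rotvec(),2) for e in Es])
E
```

```text
t: 1.93
ee_pos: [0.3674, 0.3004, 0.139]
orientation: [-2.288, 0.175, 3.073]
contact_force: [0.3, -0.6, -1.0]
finger_gap: 0.0882
finger_force: 0.0
TCP [0.3674 0.3004 0.139 ] -> target [0.3733 0.2175 0.0677]
turn units [ 0.01  0.01 -0.  ]  then shift units (final axes) [0.02 0.01 2.74]
t 1.93 q [ 0.753  0.659  1.394 -0.646  1.691 -0.544] gap 0.0882 F [ 0.3 -0.6 -1. ]
1 1 [array([0.  , 0.  , 1.57]), array([ 0.  , -0.  ,  1.57]), array([-0.  , -0.  ,  1.57])]
1 -1 [array([0.  , 0.  , 1.14]), array([ 0.  , -0.  ,  0.73]), array([-0.  , -0.  ,  0.48])]
-1 1 [array([0.  , 0.  , 1.57]), array([ 0.83, -0.31,  2.11]), array([ 1.39, -0.34,  1.48])]
-1 -1 [array([0.  , 0.  , 1.14]), array([ 0.55, -0.55,  1.32]), array([ 0.92, -0.92,  0.57])]
```

```bash
cat > ik.py <<'E'
from h import *
import json
from scipy.optimize import least_squares
D=json.load(open('D.json'))
def fk(q,k):
    Rz=lambda a:R.from_euler('z',a);Ry=lambda a:R.from_euler('y',a)
    h,l,a1,a2,d4,a3,d6=k
    A=Rz(q[0]);B=A*Ry(q[1]);C=B*Ry(q[2]);E=C*Rz(q[3])*Ry(q[4])*Rz(q[5])
    return A.apply([a1,l,h])+B.apply([0,0,a2])+C.apply([a3,0,d4])+E.apply([0,0,d6]),E*Rz(np.pi/2)
f=least_squares(lambda k:np.concatenate([fk(q,k)[0]-p for q,p,o in D]+[1e-4*(k-[.3,.12,0,.35,.35,0,.25])]),[.3,.12,0,.35,.35,0,.25])
K=f.x
lo=np.array([-3.11,-.89,.22,-1.42,.17,-2.88]);hi=np.array([3.11,2.33,2.48,4.56,2.85,2.88])
def ik(p,T,q0):
    g=lambda q:np.r_[(fk(q,K)[0]-p)*10,(T.inv()*fk(q,K)[1]).as_rotvec()]
    return least_squares(g,np.clip(q0,lo+1e-3,hi-1e-3),bounds=(lo,hi))
E
python3 - <<'E'
from ik import *
print('K',np.round(K,3),'res',np.abs(f.fun[:9]).max())
c,s=np.cos(SY),np.sin(SY)
tgt=SH+np.array([[c,-s],[s,c]])@[-.015,.075]; print('target middle',tgt)
for be in (0,15,25):
    q=D[2][0]
    for name,xy,yaw,z,th in [('grasp',BK,BY,.08,-48),('lift',BK,BY,.136,-48),('in',tgt,SY,.136,-48)]+[(f'tip{a}',tgt,SY,.136,a-48) for a in range(20,121,20)]:
        o=ik(*tcp(xy,yaw,z,th,be),q); q=o.x; print(be,name,np.round(q,2),'margin',round(float(min((q-lo).min(),(hi-q).min())),2),'err',round(o.cost,5))
E
```

```text
K [0.13  0.117 0.001 0.536 0.35  0.103 0.25 ] res 0.0001430726092612744
target middle [0.49182571 0.04704287]
0 grasp [ 0.56  0.72  1.52 -0.53  1.58 -0.56] margin 0.89 err 0.0
0 lift [ 0.56  0.64  1.49 -0.53  1.68 -0.62] margin 0.89 err 0.0
0 in [ 0.24  0.45  1.92 -0.91  1.18 -0.84] margin 0.51 err 0.0
0 tip20 [ 0.08  0.32  1.92 -0.59  1.   -1.19] margin 0.56 err 0.0
0 tip40 [-0.12  0.25  1.93 -0.17  0.94 -1.65] margin 0.55 err 0.0
0 tip60 [-0.34  0.25  1.94  0.22  1.04 -2.09] margin 0.54 err 0.0
0 tip80 [-0.52  0.33  1.95  0.49  1.23 -2.4 ] margin 0.48 err 0.0
0 tip100 [-0.64  0.46  1.96  0.65  1.44 -2.61] margin 0.27 err 0.0
0 tip120 [-0.71  0.64  1.97  0.76  1.64 -2.77] margin 0.11 err 0.0
15 grasp [ 0.63  0.69  1.63 -0.72  1.42 -0.45] margin 0.7 err 0.0
15 lift [ 0.63  0.6   1.59 -0.71  1.52 -0.54] margin 0.71 err 0.0
15 in [ 0.26  0.4   2.07 -1.17  0.96 -0.62] margin 0.25 err 0.0
15 tip20 [ 0.08  0.26  2.08 -0.8   0.69 -1.01] margin 0.4 err 0.0
15 tip40 [-0.16  0.17  2.09 -0.13  0.6  -1.71] margin 0.39 err 0.0
15 tip60 [-0.41  0.17  2.1   0.44  0.77 -2.31] margin 0.38 err 0.0
15 tip80 [-0.61  0.26  2.11  0.71  1.04 -2.62] margin 0.26 err 0.0
15 tip100 [-0.74  0.42  2.12  0.84  1.28 -2.79] margin 0.09 err 0.0
15 tip120 [-0.81  0.61  2.12  0.91  1.5  -2.88] margin 0.0 err 0.0001
25 grasp [ 0.68  0.68  1.71 -0.86  1.33 -0.35] margin 0.56 err 0.0
25 lift [ 0.68  0.59  1.67 -0.84  1.42 -0.45] margin 0.58 err 0.0
25 in [ 0.25  0.39  2.17 -1.42  0.85 -0.41] margin 0.0 err 0.00011
25 tip20 [ 0.06  0.23  2.19 -1.11  0.49 -0.73] margin 0.29 err 0.0
25 tip40 [-0.2   0.14  2.2  -0.04  0.34 -1.82] margin 0.17 err 0.0
25 tip60 [-0.46  0.14  2.21  0.71  0.61 -2.6 ] margin 0.27 err 0.0
25 tip80 [-0.67  0.24  2.22  0.92  0.93 -2.84] margin 0.04 err 0.0
25 tip100 [-0.79  0.4   2.21  0.97  1.2  -2.88] margin 0.0 err 0.00092
25 tip120 [-0.85  0.58  2.2   1.    1.42 -2.88] margin 0.0 err 0.00462
```

```bash
sed -i 's/be=15/be=12/' h.py; python3 - <<'E'
from h import *
plan(*tcp(BK,BY,.08,-48))
E
```

```text
TCP [0.3674 0.3004 0.139 ] -> target [0.3723 0.2175 0.0676]
turn units [ 0.01  0.61 -0.  ]  then shift units (final axes) [-0.09  0.01  2.73]
t 1.93 q [ 0.753  0.659  1.394 -0.646  1.691 -0.544] gap 0.0882 F [ 0.3 -0.6 -1. ]
```

```bash
python3 -m crank '{"increments":[{"twist":[0,0.6,0],"offset":[-0.09,0,0],"jaw":88},{"twist":[0,0,0],"offset":[0,0,0.5],"jaw":88},{"twist":[0,0,0],"offset":[0,0,0.5],"jaw":88},{"twist":[0,0,0],"offset":[0,0,0.5],"jaw":88},{"twist":[0,0,0],"offset":[0,0,0.5],"jaw":88},{"twist":[0,0,0],"offset":[0,0,0.4],"jaw":88},{"twist":[0,0,0],"offset":[0,0,0.33],"jaw":88},{"twist":[0,0,0],"offset":[0,0,0],"jaw":88}]}'
python3 - <<'E'
from h import *
plan(*tcp(BK,BY,.08,-48))
p,d=r.capture("scene"); cv2.imwrite("pics/a.png",cv2.resize(p[100:260,180:420,::-1],(720,480)))
p,d=r.capture("wrist"); cv2.imwrite("pics/b.png",p[:,:,::-1])
E
```

```text
t: 2.6
ee_pos: [0.3708, 0.2172, 0.0675]
orientation: [-2.292, 0.138, 3.032]
contact_force: [0.7, 0.1, -0.5]
finger_gap: 0.0878
finger_force: 0.0
TCP [0.3708 0.2172 0.0675] -> target [0.3723 0.2175 0.0676]
turn units [-0.02 -0.02  0.01]  then shift units (final axes) [-0.04  0.01 -0.01]
t 2.6 q [ 0.618  0.696  1.608 -0.676  1.454 -0.479] gap 0.0878 F [ 0.7  0.1 -0.5]
```

View pics/b.png

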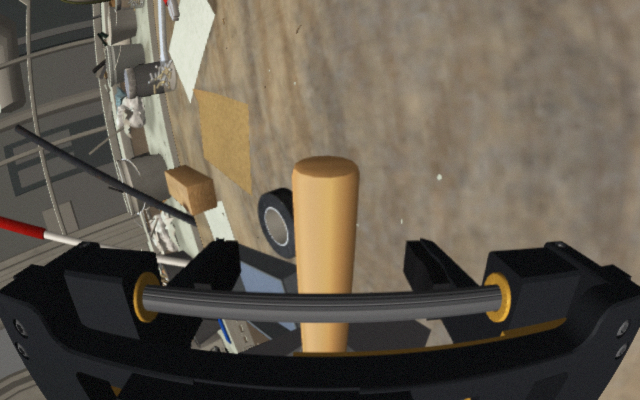

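View pics/a.png

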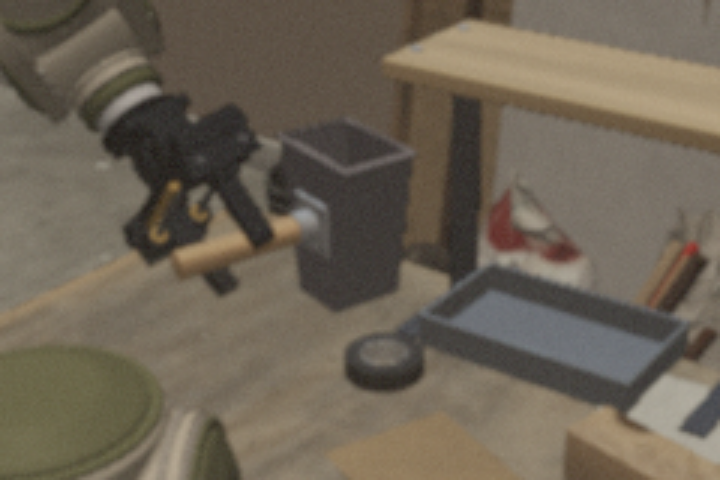

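The wrist view shows the handle (col 325) centred between the fingers (225–415). The scene crop shows the fingers straddling the handle clear of the bucket. I'll close and lift next.

```bash
python3 -m crank '{"increments":[{"twist":[0,0,0],"offset":[0,0,0],"jaw":10},{"twist":[0,0,0],"offset":[0,0,0],"jaw":10},{"twist":[0,0,0],"offset":[0,0,0],"jaw":10},{"twist":[0,0,0],"offset":[0,0,0],"jaw":10},{"twist":[0,0,0],"offset":[0,0,0],"jaw":10},{"twist":[0,0,0],"offset":[0,0,0],"jaw":10},{"twist":[0,0,0],"offset":[0,0,0],"jaw":10},{"twist":[0,0,0],"offset":[0,0,0],"jaw":10},{"twist":[0,0,0],"offset":[0,0,0],"jaw":10},{"twist":[0,0,0],"offset":[0,0,0],"jaw":10}]}'
python3 - <<'E'
from h import *
p,T,s=now(); np.savez('grasp.npz',p=p,T=T.as_matrix())
plan(p+[0,0,.056],T)
E
```

```text
t: 3.53
ee_pos: [0.3715, 0.2188, 0.0687]
orientation: [-2.294, 0.141, 3.033]
contact_force: [0.3, -0.7, -0.5]
finger_gap: 0.0244
finger_force: 30.0
TCP [0.3715 0.2188 0.0687] -> target [0.3715 0.2188 0.1247]
turn units [0. 0. 0.]  then shift units (final axes) [-0.2  -1.04 -0.92]
t 3.53 q [ 0.62   0.694  1.605 -0.675  1.455 -0.48 ] gap 0.0244 F [ 0.3 -0.7 -0.5]
```

```bash
python3 -m crank '{"increments":[{"twist":[0,0,0],"offset":[-0.02,-0.1,-0.09],"jaw":10},{"twist":[0,0,0],"offset":[-0.04,-0.2,-0.18],"jaw":10},{"twist":[0,0,0],"offset":[-0.04,-0.2,-0.18],"jaw":10},{"twist":[0,0,0],"offset":[-0.04,-0.2,-0.18],"jaw":10},{"twist":[0,0,0],"offset":[-0.04,-0.2,-0.17],"jaw":10},{"twist":[0,0,0],"offset":[-0.02,-0.14,-0.12],"jaw":10},{"twist":[0,0,0],"offset":[0,0,0],"jaw":10},{"twist":[0,0,0],"offset":[0,0,0],"jaw":10}]}'
python3 - <<'E'
from h import *
plan(*tcp(BK,BY,.136,-48))
p,d=r.capture("scene"); cv2.imwrite("pics/c.png",cv2.resize(p[100:260,180:420,::-1],(720,480)))
for n in("scene","top"):
    p,d=r.capture(n); X=cloud(n,d); z=X[...,2]
    m=(d>0)&(z>.17)&(z<.235)&(X[...,0]>.38)&(X[...,0]<.6)&(X[...,1]>.13)&(X[...,1]<.29)&(cv2.cvtColor(p,cv2.COLOR_RGB2HSV)[...,2]>0)
    k,l,st,c=cv2.connectedComponentsWithStats(m.astype(np.uint8)); j=1+st[1:,4].argmax(); P=X[l==j]
    Q=P[P[:,2]>.19]; print(n,len(P),rect(Q))
    u=(Q[:,:2]-Q[:,:2].mean(0))@[np.cos(BY),np.sin(BY)]
    for a,b in((-50,-25),(-25,0),(0,25),(25,50)):
        s=Q[(u*1000>a)&(u*1000<b),2]; print(a,b,len(s),np.round(np.percentile(s,95),4) if len(s) else '')
E
```

```text
t: 4.2
ee_pos: [0.3716, 0.2189, 0.1251]
orientation: [-2.295, 0.141, 3.033]
contact_force: [-0.1, -0.3, -3.0]
finger_gap: 0.024
finger_force: 30.3
TCP [0.3716 0.2189 0.1251] -> target [0.3723 0.2175 0.1236]
turn units [ 0.02  0.01 -0.01]  then shift units (final axes) [-0.02  0.01  0.05]
t 4.2 q [ 0.62   0.605  1.565 -0.67   1.555 -0.56 ] gap 0.024 F [-0.1 -0.3 -3. ]
scene 36 (array([0., 0.]), array([0., 0.]), 0.0)
-50 -25 0 
-25 0 0 
0 25 0 
25 50 0 
top 21 (array([383.4, 271.9]), array([ 6.2, 15.8]), 1.1)
-50 -25 0 
-25 0 11 0.2347
0 25 10 0.2338
25 50 0 <stdin>:9: RuntimeWarning: Mean of empty slice.
  ret = um.true_divide(
```

View pics/c.png

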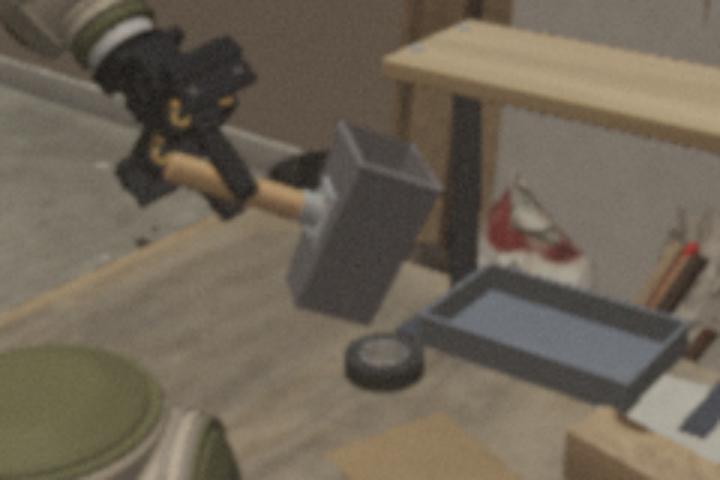

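The crop shows the bucket has drooped about 30° in the pads: the mouth leans away and the foot swings toward the robot. The pinch at 118 mm lets it turn. I'll set it back down and regrip closer to the bucket, leaning back more.

```bash
python3 - <<'E'
from h import *
p,d=r.capture("scene"); cv2.imwrite("pics/d.png",cv2.resize(p[100:260,180:420,::-1],(720,480)))
print(r.get_state()['moment'])
E
python3 -m crank '{"increments":[{"twist":[0,0,0],"offset":[0.03,0.16,0.14],"jaw":10},{"twist":[0,0,0],"offset":[0.03,0.16,0.14],"jaw":10},{"twist":[0,0,0],"offset":[0.03,0.16,0.14],"jaw":10},{"twist":[0,0,0],"offset":[0.03,0.16,0.14],"jaw":10},{"twist":[0,0,0],"offset":[0.03,0.16,0.14],"jaw":10},{"twist":[0,0,0],"offset":[0.03,0.16,0.14],"jaw":10},{"twist":[0,0,0],"offset":[0.01,0.08,0.08],"jaw":10},{"twist":[0,0,0],"offset":[0,0,0],"jaw":10},{"twist":[0,0,0],"offset":[0,0,0],"jaw":10}]}'
python3 - <<'E'
from ik import *
z=np.load('grasp.npz'); plan(z['p'],R.from_matrix(z['T']))
p,d=r.capture("scene"); cv2.imwrite("pics/e.png",cv2.resize(p[100:260,180:420,::-1],(720,480)))
a=cv2.imread('pics/d.png');b=cv2.imread('pics/e.png');cv2.imwrite('pics/f.png',cv2.resize(np.hstack([a,b]),(800,267)))
c,s=np.cos(SY),np.sin(SY)
tgt=SH+np.array([[c,-s],[s,c]])@[-.018,.08]; print('target middle',tgt)
for be in (18,20,22):
  for yaw in (SY,SY-.08):
    q=D[2][0]
    for name,xy,y,z,th in [('grasp',BK,BY,.08,-48),('in',tgt,yaw,.136,-48)]+[(f'tip{a}',tgt,yaw,.136,a-48) for a in (25,50,75,90,100,110)]:
        o=ik(*tcp(xy,y,z,th,be,.08),q); q=o.x; print(be,round(yaw,2),name,np.round(q,2),'margin',round(float(min((q-lo).min(),(hi-q).min())),2),'err',round(o.cost,5))
E
```

```text
[0.8385081  0.20822411 0.00353062]
t: 5.15
ee_pos: [0.3722, 0.2187, 0.0685]
orientation: [-2.294, 0.141, 3.034]
contact_force: [-0.1, -1.5, 2.0]
finger_gap: 0.0246
finger_force: 29.4
TCP [0.3722 0.2187 0.0685] -> target [0.3715 0.2188 0.0687]
turn units [-0.  0.  0.]  then shift units (final axes) [ 0.02 -0.   -0.  ]
t 5.15 q [ 0.619  0.695  1.604 -0.676  1.455 -0.48 ] gap 0.0246 F [-0.1 -1.5  2. ]
target middle [0.48855056 0.05186712]
18 0.06 grasp [ 0.59  0.71  1.6  -0.79  1.39 -0.48] margin 0.63 err 0.0
18 0.06 in [ 0.25  0.43  2.02 -1.21  0.93 -0.62] margin 0.21 err 0.0
18 0.06 tip25 [ 0.03  0.27  2.03 -0.69  0.61 -1.13] margin 0.44 err 0.0
18 0.06 tip50 [-0.25  0.21  2.04  0.22  0.61 -2.03] margin 0.44 err 0.0
18 0.06 tip75 [-0.51  0.27  2.06  0.73  0.92 -2.54] margin 0.34 err 0.0
18 0.06 tip90 [-0.62  0.36  2.07  0.87  1.12 -2.69] margin 0.19 err 0.0
18 0.06 tip100 [-0.68  0.44  2.07  0.93  1.25 -2.76] margin 0.12 err 0.0
18 0.06 tip110 [-0.72  0.53  2.08  0.98  1.37 -2.81] margin 0.07 err 0.0
18 -0.02 grasp [ 0.59  0.71  1.6  -0.79  1.39 -0.48] margin 0.63 err 0.0
18 -0.02 in 
[... 2107 characters left out ...]
 2.12  1.    1.21 -2.82] margin 0.06 err 0.0
22 0.06 tip110 [-0.74  0.53  2.13  1.04  1.34 -2.87] margin 0.01 err 0.0
22 -0.02 grasp [ 0.61  0.7   1.63 -0.85  1.35 -0.44] margin 0.57 err 0.0
22 -0.02 in [ 0.28  0.44  2.01 -1.23  0.96 -0.54] margin 0.19 err 0.0
22 -0.02 tip25 [ 0.07  0.27  2.04 -0.79  0.59 -0.95] margin 0.42 err 0.0
22 -0.02 tip50 [-0.22  0.2   2.08  0.22  0.5  -1.93] margin 0.33 err 0.0
22 -0.02 tip75 [-0.5   0.25  2.13  0.86  0.81 -2.58] margin 0.3 err 0.0
22 -0.02 tip90 [-0.63  0.34  2.15  1.01  1.02 -2.75] margin 0.13 err 0.0
22 -0.02 tip100 [-0.7   0.42  2.17  1.07  1.16 -2.83] margin 0.05 err 0.0
22 -0.02 tip110 [-0.74  0.51  2.18  1.11  1.29 -2.88] margin 0.0 err 2e-05
```

View pics/f.png

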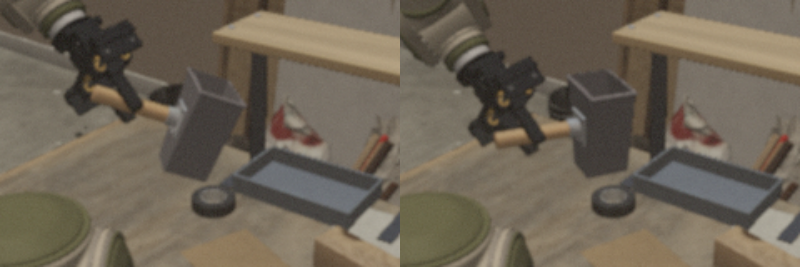

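The left crop shows the drooped bucket, the right one the bucket back on the table nearly upright. I'll open, re-measure the bucket, then slide up the handle.

```bash
python3 -m crank '{"increments":[{"twist":[0,0,0],"offset":[0,0,0],"jaw":60},{"twist":[0,0,0],"offset":[0,0,0],"jaw":88},{"twist":[0,0,0],"offset":[0,0,0],"jaw":88},{"twist":[0,0,0],"offset":[0,0,0],"jaw":88},{"twist":[0,0,0],"offset":[0,0,0],"jaw":88},{"twist":[0,0,0],"offset":[0,0,0],"jaw":88}]}'
cat >> h.py <<'E'
def rim(z0,z1,box=(.4,.62,.1,.3)):
    for n in("scene","top"):
        p,d=r.capture(n); X=cloud(n,d); z=X[...,2]
        m=(d>0)&(z>z0)&(z<z1)&(X[...,0]>box[0])&(X[...,0]<box[1])&(X[...,1]>box[2])&(X[...,1]<box[3])
        k,l,st,c=cv2.connectedComponentsWithStats(m.astype(np.uint8)); j=1+st[1:,4].argmax(); P=X[l==j]
        print(n,len(P),rect(P),'zmax',np.round(np.percentile(P[:,2],[50,98]),3))
E
python3 - <<'E'
from h import *
rim(.13,.16)
plan(*tcp(BK,BY,.08,-48,18,.08))
E
```

```text
t: 5.7
ee_pos: [0.3719, 0.2189, 0.0688]
orientation: [-2.294, 0.141, 3.033]
contact_force: [0.3, -0.7, -0.3]
finger_gap: 0.0623
finger_force: 0.0
scene 618 (array([477.7, 178.4]), array([115.6,  77.2]), 63.0) zmax [0.144 0.154]
top 568 (array([479. , 180.9]), array([114.2,  78.2]), 62.9) zmax [0.148 0.152]
TCP [0.3719 0.2188 0.0687] -> target [0.4109 0.2075 0.0679]
turn units [ 0.02 -1.19 -0.01]  then shift units (final axes) [-0.96  0.    0.34]
t 5.8 q [ 0.62   0.694  1.604 -0.676  1.455 -0.48 ] gap 0.0707 F [ 0.8 -0.4  0.2]
```

```bash
cat >> h.py <<'E'
B2=np.array([.4785,.180]); Y2=-.471
E
python3 - <<'E'
from h import *
plan(*tcp(B2,Y2,.08,-48,18,.08))
E
```

```text
TCP [0.3719 0.2188 0.0687] -> target [0.4063 0.2017 0.0679]
turn units [0.43 0.56 1.52]  then shift units (final axes) [-0.91  0.02  0.3 ]
t 5.8 q [ 0.62   0.694  1.604 -0.676  1.455 -0.48 ] gap 0.0707 F [ 0.8 -0.4  0.2]
```

```bash
python3 -m crank '{"increments":[{"twist":[0.22,0.28,0.76],"offset":[0,0,0],"jaw":88},{"twist":[0.22,0.28,0.76],"offset":[0,0,0],"jaw":88},{"twist":[0,0,0],"offset":[-0.23,0,0.08],"jaw":88},{"twist":[0,0,0],"offset":[-0.23,0,0.08],"jaw":88},{"twist":[0,0,0],"offset":[-0.23,0,0.08],"jaw":88},{"twist":[0,0,0],"offset":[-0.23,0,0.07],"jaw":88},{"twist":[0,0,0],"offset":[0,0,0],"jaw":88}]}'
python3 - <<'E'
from h import *
plan(*tcp(B2,Y2,.08,-48,18,.08))
p,d=r.capture("wrist"); cv2.imwrite("pics/g.png",p[150:,100:540,::-1])
E
python3 -m crank '{"increments":[{"twist":[0,0,0],"offset":[0,0,0],"jaw":10},{"twist":[0,0,0],"offset":[0,0,0],"jaw":10},{"twist":[0,0,0],"offset":[0,0,0],"jaw":10},{"twist":[0,0,0],"offset":[0,0,0],"jaw":10},{"twist":[0,0,0],"offset":[0,0,0],"jaw":10},{"twist":[0,0,0],"offset":[0,0,0],"jaw":10},{"twist":[0,0,0],"offset":[0,0,0],"jaw":10},{"twist":[0,0,0],"offset":[0,0,0],"jaw":10},{"twist":[0,0,0],"offset":[0,0,0],"jaw":10},{"twist":[0,0,0],"offset":[0,0,0],"jaw":10}]}'
python3 - <<'E'
from h import *
p,T,s=now(); np.savez('grasp.npz',p=p,T=T.as_matrix())
plan(p+[0,0,.03],T); rim(.13,.16)
E
```

```text
t: 6.38
ee_pos: [0.408, 0.1999, 0.0686]
orientation: [-2.278, 0.209, 2.907]
contact_force: [0.1, -0.9, 0.4]
finger_gap: 0.0878
finger_force: 0.0
TCP [0.408  0.1999 0.0686] -> target [0.4063 0.2017 0.0679]
turn units [-0.01 -0.   -0.01]  then shift units (final axes) [ 0.05  0.03 -0.02]
t 6.38 q [ 0.546  0.729  1.533 -0.689  1.504 -0.415] gap 0.0878 F [ 0.1 -0.9  0.4]
t: 7.27
ee_pos: [0.4063, 0.2009, 0.0684]
orientation: [-2.278, 0.209, 2.908]
contact_force: [-0.5, 0.3, -1.4]
finger_gap: 0.024
finger_force: 30.0
TCP [0.4063 0.2009 0.0684] -> target [0.4063 0.2009 0.0984]
turn units [0. 0. 0.]  then shift units (final axes) [-0.16 -0.56 -0.48]
t 7.27 q [ 0.55   0.729  1.535 -0.688  1.504 -0.413] gap 0.024 F [-0.5  0.3 -1.4]
scene 636 (array([478.2, 177. ]), array([116.3,  78.5]), 64.1) zmax [0.144 0.154]
top 574 (array([479.1, 180.2]), array([114.3,  77.9]), 64.4) zmax [0.148 0.152]
```

```bash
python3 -m crank '{"increments":[{"twist":[0,0,0],"offset":[-0.02,-0.07,-0.06],"jaw":10},{"twist":[0,0,0],"offset":[-0.02,-0.07,-0.06],"jaw":10},{"twist":[0,0,0],"offset":[-0.02,-0.07,-0.06],"jaw":10},{"twist":[0,0,0],"offset":[-0.02,-0.07,-0.06],"jaw":10},{"twist":[0,0,0],"offset":[-0.02,-0.07,-0.06],"jaw":10},{"twist":[0,0,0],"offset":[-0.02,-0.07,-0.06],"jaw":10},{"twist":[0,0,0],"offset":[-0.02,-0.07,-0.06],"jaw":10},{"twist":[0,0,0],"offset":[-0.02,-0.07,-0.06],"jaw":10}]}'
cat >> h.py <<'E'
def droop(yaw): # outer side faces of the bucket, scene view: normal of the handle-side wall via plane fit of bucket points in two height bands
    p,d=r.capture("top"); X=cloud("top",d); hsv=cv2.cvtColor(p,cv2.COLOR_RGB2HSV)
    p0,T0,s=now(); g=p0-T0.apply([0,0,.019]); a=np.array([np.cos(yaw),np.sin(yaw),0]); b=np.array([-a[1],a[0],0])
    Y=X-g; u=Y@a; v=Y@b
    m=(d>0)&(u>.02)&(u<.17)&(abs(v)<.075)&(Y[...,2]>.02)&(Y[...,2]<.11)
    U,V,Z=u[m],v[m],Y[...,2][m]
    for lo in np.arange(.03,.15,.02):
        k=(U>lo)&(U<lo+.02)
        if k.sum()>5: print(f'u {lo:.2f} n {k.sum()} top z rel grip {np.percentile(Z[k],95):.3f}')
E
python3 - <<'E'
from h import *
p,T,s=now(); print(s['contact_force'],s['moment'],p)
droop(-.455)
p,d=r.capture("scene"); cv2.imwrite("pics/i.png",cv2.resize(p[100:260,180:420,::-1],(720,480)))
E
```

```text
t: 8.03
ee_pos: [0.4065, 0.2009, 0.0991]
orientation: [-2.278, 0.209, 2.908]
contact_force: [-0.0, -1.1, -3.3]
finger_gap: 0.0237
finger_force: 30.1
[-0.04783848 -1.10428314 -3.25435677] [0.77285584 0.08622603 0.01437701] [0.40647673 0.20089249 0.0990701 ]
u 0.03 n 104 top z rel grip 0.059
u 0.05 n 266 top z rel grip 0.059
u 0.07 n 100 top z rel grip 0.058
u 0.09 n 90 top z rel grip 0.051
u 0.11 n 124 top z rel grip 0.046
u 0.13 n 81 top z rel grip 0.042
```

View pics/i.png

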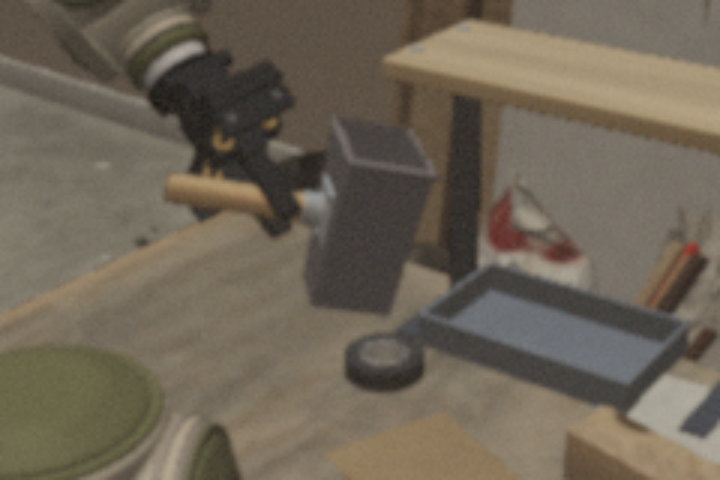

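The bucket still droops about 13°, possibly resting on the table. I'll raise it and measure the droop over time to tell creep from free slip.

```bash
cat >> h.py <<'E'
def ang(yaw,n="top"): # tilt of rim top plane along the handle, deg
    p,d=r.capture(n); X=cloud(n,d)
    p0,T0,s=now(); g=p0-T0.apply([0,0,.019]); a=np.array([np.cos(yaw),np.sin(yaw),0]); b=np.array([-a[1],a[0],0])
    Y=X-g; u=Y@a; v=Y@b; m=(d>0)&(u>.02)&(u<.17)&(abs(v)<.08)&(Y[...,2]>-.05)&(Y[...,2]<.11)
    U,Z=u[m],Y[...,2][m]; q=[]
    for lo in np.arange(.05,.15,.01):
        k=(U>lo)&(U<lo+.01)
        if k.sum()>5: q.append((lo+.005,np.percentile(Z[k],93)))
    q=np.array(q); print('t',round(s['t'],2),'g',np.round(g,4),'rim z',np.round(q[:,1],3),'Fz',round(s['contact_force'][2],2),'M',np.round(s['moment'],2))
E
H='{"increments":[{"twist":[0,0,0],"offset":[0,0,0],"jaw":10},{"twist":[0,0,0],"offset":[0,0,0],"jaw":10},{"twist":[0,0,0],"offset":[0,0,0],"jaw":10},{"twist":[0,0,0],"offset":[0,0,0],"jaw":10},{"twist":[0,0,0],"offset":[0,0,0],"jaw":10},{"twist":[0,0,0],"offset":[0,0,0],"jaw":10}]}'
A(){ python3 -c 'from h import *
ang(-.455)'; }
A
python3 -m crank '{"increments":[{"twist":[0,0,0],"offset":[-0.05,-0.19,-0.16],"jaw":10},{"twist":[0,0,0],"offset":[-0.05,-0.19,-0.16],"jaw":10},{"twist":[0,0,0],"offset":[-0.05,-0.19,-0.16],"jaw":10}]}' | head -1
A
python3 -m crank '{"increments":[{"twist":[0,0,0],"offset":[0,0,0],"jaw":10},{"twist":[0,0,0],"offset":[0,0,0],"jaw":10},{"twist":[0,0,0],"offset":[0,0,0],"jaw":10},{"twist":[0,0,0],"offset":[0,0,0],"jaw":10}]}' | head -1
A
python3 -m crank '{"increments":[{"twist":[0,0,0],"offset":[0,0,0],"jaw":10},{"twist":[0,0,0],"offset":[0,0,0],"jaw":10},{"twist":[0,0,0],"offset":[0,0,0],"jaw":10},{"twist":[0,0,0],"offset":[0,0,0],"jaw":10},{"twist":[0,0,0],"offset":[0,0,0],"jaw":10},{"twist":[0,0,0],"offset":[0,0,0],"jaw":10}]}' |head -1
A; python3 -c 'from h import *
p,d=r.capture("scene"); cv2.imwrite("pics/j.png",cv2.resize(p[100:260,180:420,::-1],(720,480)))'
```

```text
t 8.18 g [0.4074 0.2156 0.111 ] rim z [0.059 0.06  0.059 0.053 0.049 0.045 0.042 0.042 0.043] Fz -2.21 M [0.78 0.16 0.01]
t: 8.43
t 8.48 g [0.4075 0.2157 0.1441] rim z [0.057 0.057 0.102 0.051 0.048 0.044 0.041 0.039 0.04 ] Fz -0.3 M [0.67 0.08 0.02]
t: 8.82
t 8.87 g [0.4069 0.2154 0.1409] rim z [0.059 0.059 0.064 0.054 0.049 0.044 0.042 0.041 0.042 0.04 ] Fz -3.35 M [0.75 0.14 0.01]
t: 9.37
t 9.42 g [0.407  0.2154 0.1412] rim z [0.059 0.059 0.059 0.053 0.05  0.045 0.042 0.041 0.041 0.041] Fz -3.41 M [ 0.74  0.11 -0.  ]
```

View pics/j.png

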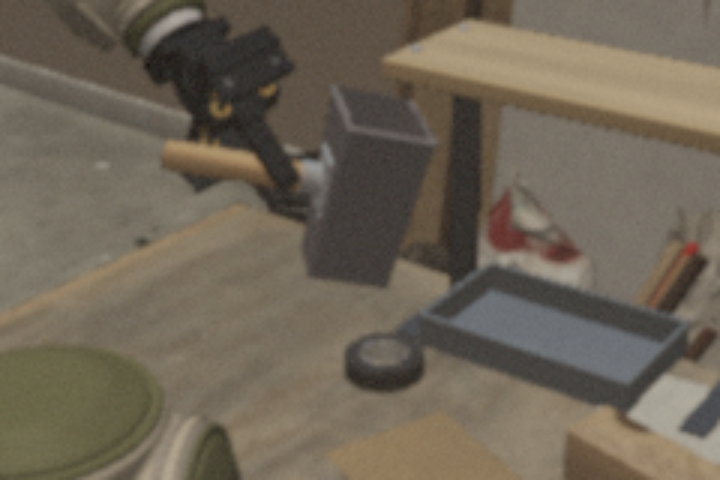

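Held still, the droop is stable with no creep. The geometry (handle at about 36° to tool x) says the handle has come to rest against the palm edge. So I'll grasp with about 33° lean-back, letting the palm brace the handle, and check reach for that, including the half-turned wrist.

```bash
cat > scan.py <<'E'
from ik import *
c,s=np.cos(SY),np.sin(SY)
FL=R.from_euler('z',np.pi)
q00=np.array(now()[2]['joint_pos'])
def run(be,th0,dy,flip,gx=.078,sx=-.018,sy=.08,tip=102,verbose=0):
    tgt=SH+np.array([[c,-s],[s,c]])@[sx,sy]; yaw=SY+dy
    q=q00+[0,0,0,0,0,np.pi if flip else 0]; mm=[]
    for name,xy,y,z,th in [('grasp',B2,-.455,.08,th0),('in',tgt,yaw,.136,th0)]+[(f'tip{a}',tgt,yaw,.136,a+th0) for a in (20,40,60,80,90,tip)]:
        p,T=tcp(xy,y,z,th,be,gx); T=T*FL if flip else T
        o=ik(p,T,q); q=o.x; m=float(min((q-lo).min(),(hi-q).min()))
        mm.append(round(m,2) if o.cost<1e-5 else -1)
        if verbose: print(name,np.round(q,2),mm[-1])
    return mm
if __name__=='__main__':
  for flip in(0,1):
    for be in(30,37):
      for th0 in(-30,-38,-46):
        for dy in(-.2,0):
            m=run(be,th0,dy,flip)
            print(flip,be,th0,dy,m)
E
python3 scan.py
```

```text
0 30 -30 -0.2 [0.6, 0.28, 0.18, 0.15, 0.06, -1, -1, -1]
0 30 -30 0 [0.6, 0.08, 0.06, 0.22, 0.0, -1, -1, -1]
0 30 -38 -0.2 [0.58, 0.2, 0.31, 0.1, 0.2, -1, -1, -1]
0 30 -38 0 [0.58, -1, 0.11, 0.18, 0.06, -1, -1, -1]
0 30 -46 -0.2 [0.56, 0.14, 0.34, 0.14, 0.21, 0.01, -1, -1]
0 30 -46 0 [0.56, -1, 0.18, 0.08, 0.15, -1, -1, -1]
0 37 -30 -0.2 [0.45, -1, 0.06, -1, -1, -1, -1, -1]
0 37 -30 0 [0.45, -1, -1, -1, -1, -1, -1, -1]
0 37 -38 -0.2 [0.45, -1, 0.05, -1, -1, -1, -1, -1]
0 37 -38 0 [0.45, -1, -1, -1, -1, -1, -1, -1]
0 37 -46 -0.2 [0.44, -1, 0.0, -1, -1, -1, -1, -1]
0 37 -46 0 [0.44, -1, -1, -1, -1, -1, -1, -1]
1 30 -30 -0.2 [-1, 0.22, 0.18, 0.15, 0.23, 0.16, 0.14, 0.11]
1 30 -30 0 [-1, 0.08, 0.06, 0.3, 0.29, 0.27, 0.27, 0.26]
1 30 -38 -0.2 [-1, 0.16, 0.31, 0.1, 0.25, 0.19, 0.16, 0.13]
1 30 -38 0 [-1, -1, 0.11, 0.18, 0.29, 0.28, 0.27, 0.27]
1 30 -46 -0.2 [0.03, 0.13, 0.26, 0.14, 0.21, 0.21, 0.18, 0.15]
1 30 -46 0 [0.03, -1, 0.18, 0.08, 0.3, 0.28, 0.28, 0.27]
1 37 -30 -0.2 [-1, -1, 0.05, 0.04, 0.15, 0.08, 0.05, 0.02]
1 37 -30 0 [-1, -1, -1, 0.22, 0.2, 0.19, 0.18, 0.18]
1 37 -38 -0.2 [-1, -1, -1, -1, 0.17, 0.1, 0.07, 0.04]
1 37 -38 0 [-1, -1, -1, 0.09, 0.21, 0.19, 0.19, 0.18]
1 37 -46 -0.2 [-1, -1, -1, -1, 0.12, 0.13, 0.1, 0.06]
1 37 -46 0 [-1, -1, -1, -1, 0.21, 0.2, 0.19, 0.18]
```

```bash
cat > scan2.py <<'E'
from ik import *
c,s=np.cos(SY),np.sin(SY); q00=np.array(now()[2]['joint_pos'])
def run(be,th0,dy,gx,dp,sx=-.018,sy=.08,z=.136,tips=(0,25,50,75,90,100),v=0):
    tgt=SH+np.array([[c,-s],[s,c]])@[sx,sy]; q=q00; mm=[]
    for xy,y,zz,th in [(B2,-.455,.08,th0)]+[(tgt,SY+dy,z,a+th0) for a in tips]:
        p,T=tcp(xy,y,zz,th,be,gx); p=p+T.apply([0,0,dp]); o=ik(p,T,q); q=o.x
        mm.append(round(float(min((q-lo).min(),(hi-q).min())),2) if o.cost<1e-5 else -1)
        if v: print(th,np.round(q,2),mm[-1])
    return mm
if __name__=='__main__':
  for be in(22,26):
    for th0 in(-48,-55):
      for gx in (.07,.08):
        for dy in(-.15,0,.1): print(be,th0,gx,dy,run(be,th0,dy,gx,.014))
E
python3 scan2.py
```

```text
22 -48 0.07 -0.15 [0.65, 0.23, 0.45, 0.28, 0.34, 0.14, 0.05]
22 -48 0.07 0 [0.65, 0.07, 0.32, 0.31, 0.24, 0.12, 0.06]
22 -48 0.07 0.1 [0.65, -1, 0.24, 0.35, 0.18, 0.1, 0.07]
22 -48 0.08 -0.15 [0.66, 0.23, 0.45, 0.27, 0.32, 0.12, 0.02]
22 -48 0.08 0 [0.66, 0.06, 0.32, 0.31, 0.22, 0.1, 0.04]
22 -48 0.08 0.1 [0.66, -1, 0.23, 0.35, 0.16, 0.08, 0.04]
22 -55 0.07 -0.15 [0.61, 0.17, 0.47, 0.28, 0.37, 0.22, 0.11]
22 -55 0.07 0 [0.61, 0.0, 0.39, 0.26, 0.33, 0.17, 0.1]
22 -55 0.07 0.1 [0.61, -1, 0.32, 0.27, 0.25, 0.13, 0.09]
22 -55 0.08 -0.15 [0.62, 0.17, 0.46, 0.27, 0.35, 0.2, 0.09]
22 -55 0.08 0 [0.62, -1, 0.37, 0.25, 0.31, 0.15, 0.08]
22 -55 0.08 0.1 [0.62, -1, 0.31, 0.26, 0.22, 0.11, 0.07]
26 -48 0.07 -0.15 [0.59, 0.13, 0.38, 0.18, 0.21, 0.04, -1]
26 -48 0.07 0 [0.59, -1, 0.24, 0.23, 0.13, 0.03, -1]
26 -48 0.07 0.1 [0.59, -1, 0.15, 0.28, 0.08, 0.02, 0.0]
26 -48 0.08 -0.15 [0.6, 0.13, 0.37, 0.17, 0.19, 0.01, -1]
26 -48 0.08 0 [0.6, -1, 0.23, 0.22, 0.11, 0.01, -1]
26 -48 0.08 0.1 [0.6, -1, 0.13, 0.27, 0.06, 0.0, -1]
26 -55 0.07 -0.15 [0.56, 0.08, 0.34, 0.18, 0.33, 0.11, 0.01]
26 -55 0.07 0 [0.56, -1, 0.23, 0.16, 0.21, 0.07, 0.02]
26 -55 0.07 0.1 [0.56, -1, 0.14, 0.17, 0.13, 0.05, 0.02]
26 -55 0.08 -0.15 [0.57, 0.08, 0.33, 0.17, 0.3, 0.08, -1]
26 -55 0.08 0 [0.57, -1, 0.21, 0.15, 0.18, 0.05, 0.0]
26 -55 0.08 0.1 [0.57, -1, 0.11, 0.17, 0.1, 0.02, 0.0]
```

```bash
python3 -m crank '{"increments":[{"twist":[0,-0.75,0],"offset":[-0.03,0,0],"jaw":10},{"twist":[0,-0.75,0],"offset":[-0.03,0,0],"jaw":10},{"twist":[0,-0.75,0],"offset":[-0.03,0,0],"jaw":10},{"twist":[0,-0.75,0],"offset":[-0.03,0,-0.01],"jaw":10},{"twist":[0,-0.74,0],"offset":[-0.03,0,-0.01],"jaw":10},{"twist":[0,0,0],"offset":[0,0,0],"jaw":10},{"twist":[0,0,0],"offset":[0,0,0],"jaw":10}]}'
python3 - <<'E'
from h import *
p,T,s=now(); plan(p+[0,0,.0805-.1412],T); ang(-.455)
rim(.19,.225)
E
```

```text
t: 10.05
ee_pos: [0.4114, 0.2008, 0.1312]
orientation: [-2.195, 0.41, -3.107]
contact_force: [-0.1, -1.0, -2.8]
finger_gap: 0.0233
finger_force: 30.3
TCP [0.4114 0.2008 0.1312] -> target [0.4114 0.2008 0.0705]
turn units [0. 0. 0.]  then shift units (final axes) [0.61 1.13 0.81]
t 10.05 q [ 0.636  0.619  1.64  -0.941  1.436 -0.34 ] gap 0.0233 F [-0.1 -1.  -2.8]
t 10.1 g [0.4069 0.216  0.1415] rim z [0.071 0.069 0.069 0.066 0.065 0.066 0.064 0.067] Fz -2.0 M [0.77 0.38 0.03]
scene 626 (array([479.1, 172.5]), array([119. ,  76.9]), 61.7) zmax [0.202 0.214]
top 667 (array([482.1, 176.1]), array([115. ,  78.3]), 61.1) zmax [0.207 0.213]
```

```bash
python3 -m crank '{"increments":[{"twist":[0,0,0],"offset":[0.1,0.18,0.13],"jaw":10},{"twist":[0,0,0],"offset":[0.1,0.18,0.13],"jaw":10},{"twist":[0,0,0],"offset":[0.1,0.18,0.13],"jaw":10},{"twist":[0,0,0],"offset":[0.1,0.18,0.13],"jaw":10},{"twist":[0,0,0],"offset":[0.1,0.18,0.13],"jaw":10},{"twist":[0,0,0],"offset":[0.1,0.18,0.13],"jaw":10},{"twist":[0,0,0],"offset":[0,0,0],"jaw":10},{"twist":[0,0,0],"offset":[0,0,0],"jaw":50},{"twist":[0,0,0],"offset":[0,0,0],"jaw":88},{"twist":[0,0,0],"offset":[0,0,0],"jaw":88},{"twist":[0,0,0],"offset":[0,0,0],"jaw":88},{"twist":[0,0,0],"offset":[0,0,0],"jaw":88}]}'
python3 - <<'E'
from h import *
rim(.13,.16)
E
```

```text
t: 11.2
ee_pos: [0.4112, 0.2006, 0.0733]
orientation: [-2.195, 0.412, -3.106]
contact_force: [-0.9, -0.3, 0.3]
finger_gap: 0.0547
finger_force: 0.0
scene 631 (array([473.9, 178.9]), array([118.2,  77.4]), 63.4) zmax [0.143 0.153]
top 570 (array([474.8, 181.5]), array([114.1,  78. ]), 62.8) zmax [0.148 0.152]
```

```bash
cat >> h.py <<'E'
B3=np.array([.4745,.1805]); Y3=-.468; DP=.015
def tc(xy,yaw,z,th,be,gx=.088):
    p,T=tcp(xy,yaw,z,th,be,gx); return p+T.apply([0,0,DP]),T
E
python3 - <<'E'
from h import *
plan(*tc(B3,Y3,.081,-50,18))
E
```

```text
TCP [0.4111 0.2006 0.0731] -> target [0.3942 0.1934 0.0602]
turn units [ 0.33  3.72 -0.21]  then shift units (final axes) [0.43 0.02 0.36]
t 11.3 q [ 0.636  0.719  1.676 -0.962  1.357 -0.227] gap 0.0626 F [ 0.4 -0.2 -0.1]
```

```bash
python3 -m crank '{"increments":[{"twist":[0.055,0.62,-0.035],"offset":[0.1,0,0],"jaw":75},{"twist":[0.055,0.62,-0.035],"offset":[0.1,0,0],"jaw":75},{"twist":[0.055,0.62,-0.035],"offset":[0.08,0,0],"jaw":75},{"twist":[0.055,0.62,-0.035],"offset":[0.08,0,0.1],"jaw":75},{"twist":[0.055,0.62,-0.035],"offset":[0.08,0,0.1],"jaw":75},{"twist":[0.055,0.62,-0.035],"offset":[0,0,0.1],"jaw":75},{"twist":[0,0,0],"offset":[0,0,0],"jaw":75}]}'
python3 - <<'E'
from h import *
plan(*tc(B3,Y3,.081,-50,18))
p,d=r.capture("wrist"); cv2.imwrite("pics/k.png",p[:,:,::-1])
E
```

```text
t: 11.88
ee_pos: [0.3961, 0.1912, 0.0596]
orientation: [-2.245, 0.199, 2.915]
contact_force: [0.3, -0.4, -1.2]
finger_gap: 0.0747
finger_force: 0.0
TCP [0.3961 0.1912 0.0596] -> target [0.3942 0.1934 0.0602]
turn units [ 0.   -0.03 -0.01]  then shift units (final axes) [ 0.05  0.01 -0.05]
t 11.88 q [ 0.549  0.743  1.569 -0.702  1.496 -0.393] gap 0.0747 F [ 0.3 -0.4 -1.2]
```

View pics/k.png

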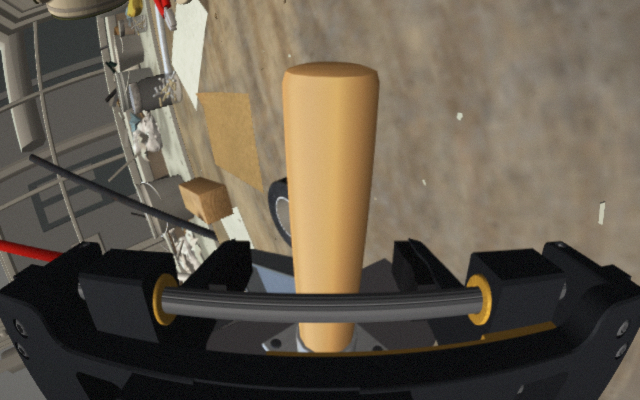

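The handle (col 330) is centred between the fingers (250–395) and sits close under the palm. Next I'll close, lift and measure the droop numerically.

```bash
python3 -m crank '{"increments":[{"twist":[0,0,0],"offset":[0.05,0.01,-0.03],"jaw":10},{"twist":[0,0,0],"offset":[0,0,0],"jaw":10},{"twist":[0,0,0],"offset":[0,0,0],"jaw":10},{"twist":[0,0,0],"offset":[0,0,0],"jaw":10},{"twist":[0,0,0],"offset":[0,0,0],"jaw":10},{"twist":[0,0,0],"offset":[0,0,0],"jaw":10},{"twist":[0,0,0],"offset":[0,0,0],"jaw":10},{"twist":[0,0,0],"offset":[0,0,0],"jaw":10},{"twist":[0,0,0],"offset":[0,0,0],"jaw":10},{"twist":[0,0,0],"offset":[0,0,0],"jaw":10}]}'
python3 - <<'E'
from h import *
p,T,s=now(); np.savez('grasp.npz',p=p,T=T.as_matrix())
plan(p+[0,0,.045],T); rim(.13,.16)
E
```

```text
t: 12.77
ee_pos: [0.3935, 0.1934, 0.0597]
orientation: [-2.244, 0.199, 2.918]
contact_force: [-0.2, 0.8, -1.5]
finger_gap: 0.0231
finger_force: 29.5
TCP [0.3935 0.1934 0.0597] -> target [0.3935 0.1934 0.1047]
turn units [0. 0. 0.]  then shift units (final axes) [-0.22 -0.86 -0.69]
t 12.77 q [ 0.556  0.742  1.572 -0.7    1.497 -0.39 ] gap 0.0231 F [-0.2  0.8 -1.5]
scene 630 (array([473.1, 178.5]), array([115.7,  76.6]), 65.0) zmax [0.143 0.154]
top 578 (array([475. , 181.1]), array([115.1,  78. ]), 64.1) zmax [0.148 0.152]
```

```bash
python3 -m crank '{"increments":[{"twist":[0,0,0],"offset":[-0.02,-0.09,-0.07],"jaw":10},{"twist":[0,0,0],"offset":[-0.02,-0.09,-0.07],"jaw":10},{"twist":[0,0,0],"offset":[-0.02,-0.09,-0.07],"jaw":10},{"twist":[0,0,0],"offset":[-0.02,-0.09,-0.07],"jaw":10},{"twist":[0,0,0],"offset":[-0.02,-0.09,-0.07],"jaw":10},{"twist":[0,0,0],"offset":[-0.02,-0.09,-0.07],"jaw":10},{"twist":[0,0,0],"offset":[-0.02,-0.09,-0.07],"jaw":10},{"twist":[0,0,0],"offset":[-0.02,-0.09,-0.07],"jaw":10},{"twist":[0,0,0],"offset":[-0.03,-0.09,-0.07],"jaw":10},{"twist":[0,0,0],"offset":[-0.03,-0.09,-0.07],"jaw":10},{"twist":[0,0,0],"offset":[0,0,0],"jaw":10},{"twist":[0,0,0],"offset":[0,0,0],"jaw":10}]}'
python3 - <<'E'
from h import *
ang(-.455); rim(.17,.215); droop(-.455)
E
```

```text
t: 13.87
ee_pos: [0.393, 0.1929, 0.1064]
orientation: [-2.245, 0.2, 2.917]
contact_force: [-0.9, 0.8, -3.0]
finger_gap: 0.0231
finger_force: 30.0
t 13.92 g [0.3939 0.2079 0.1178] rim z [0.072 0.071 0.069 0.067 0.066 0.065 0.051 0.064 0.064] Fz -2.22 M [ 0.72  0.11 -0.06]
scene 529 (array([471.9, 162.7]), array([113.8,  78.2]), 58.4) zmax [0.181 0.192]
top 555 (array([473.8, 165.9]), array([114.4,  77.7]), 57.0) zmax [0.183 0.19 ]
u 0.03 n 146 top z rel grip 0.070
u 0.05 n 313 top z rel grip 0.073
u 0.07 n 157 top z rel grip 0.069
u 0.09 n 155 top z rel grip 0.068
u 0.11 n 333 top z rel grip 0.064
u 0.13 n 18 top z rel grip 0.064
```

```bash
cat >> h.py <<'E'
def td(xy,yaw,z,tip,drp=4,gx=.088,be=27,th0=-50):
    A=R.from_euler('z',yaw)*R.from_euler('y',drp,degrees=True)
    T=A*R.from_euler('x',tip+th0,degrees=True)*R.from_euler('y',-be,degrees=True)*R.from_matrix(np.diag([-1.,1,-1]))
    return np.r_[xy,z]-gx*A.apply([1,0,0])+T.apply([0,0,.019+DP]),T
def sh(x,y): return SH+np.array([[np.cos(SY),-np.sin(SY)],[np.sin(SY),np.cos(SY)]])@[x,y]
E
python3 - <<'E'
from ik import *
q0=np.array(now()[2]['joint_pos'])
for drp in (4,6):
  for dy in (-.2,-.1,0):
    q=q0; mm=[]
    for xy,tip in [((.445,.19),0),((.445,.19),20),(sh(-.018,.08),20)]+[(sh(-.018,.08),t) for t in (40,60,80,90,95,100)]:
        o=ik(*td(xy,SY+dy,.136,tip,drp),q); q=o.x; mm.append(round(float(min((q-lo).min(),(hi-q).min())),2) if o.cost<1e-5 else -1)
    print(drp,dy,mm,np.round(q,2))
plan(*td((.445,.19),SY-.1,.136,20,4))
E
```

```text
4 -0.2 [0.47, 0.59, 0.46, 0.31, 0.28, 0.29, 0.17, 0.11, 0.06] [-0.63  0.38  2.26  1.27  0.99 -2.82]
4 -0.1 [0.4, 0.54, 0.41, 0.26, 0.34, 0.26, 0.15, 0.11, 0.07] [-0.66  0.39  2.22  1.15  1.06 -2.81]
4 0 [0.32, 0.49, 0.36, 0.22, 0.36, 0.2, 0.13, 0.1, 0.08] [-0.67  0.41  2.16  1.05  1.13 -2.8 ]
6 -0.2 [0.5, 0.61, 0.48, 0.37, 0.34, 0.31, 0.26, 0.2, 0.14] [-0.62  0.36  2.24  1.22  0.99 -2.74]
6 -0.1 [0.43, 0.56, 0.44, 0.32, 0.38, 0.33, 0.23, 0.19, 0.15] [-0.65  0.38  2.2   1.11  1.07 -2.73]
6 0 [0.35, 0.51, 0.4, 0.29, 0.39, 0.28, 0.2, 0.17, 0.14] [-0.66  0.39  2.14  1.02  1.14 -2.74]
TCP [0.3928 0.1928 0.106 ] -> target [0.3702 0.1781 0.1149]
turn units [-5.13 -4.3  -2.48]  then shift units (final axes) [ 0.52 -0.43 -0.22]
t 14.07 q [ 0.555  0.667  1.548 -0.698  1.573 -0.454] gap 0.023 F [ 0.1  0.  -1.9]
```

```bash
python3 - <<'E'
from h import *
plan(*td((.445,.19),SY,.136,20,5))
E
```

```text
TCP [0.3928 0.1928 0.106 ] -> target [0.3714 0.1707 0.1162]
turn units [-5.4  -4.88 -3.46]  then shift units (final axes) [ 0.56 -0.55 -0.19]
t 14.07 q [ 0.555  0.667  1.548 -0.698  1.573 -0.454] gap 0.023 F [ 0.1  0.  -1.9]
```

```bash
python3 -m crank '{"increments":[{"twist":[-0.2,-0.2,-0.14],"offset":[0.03,-0.1,-0.08],"jaw":10},{"twist":[-0.45,-0.41,-0.29],"offset":[0.05,-0.05,-0.02],"jaw":10},{"twist":[-0.45,-0.41,-0.29],"offset":[0.05,-0.05,-0.02],"jaw":10},{"twist":[-0.45,-0.41,-0.29],"offset":[0.05,-0.05,-0.02],"jaw":10},{"twist":[-0.45,-0.41,-0.29],"offset":[0.05,-0.05,-0.02],"jaw":10},{"twist":[-0.45,-0.41,-0.29],"offset":[0.05,-0.05,-0.02],"jaw":10},{"twist":[-0.45,-0.41,-0.29],"offset":[0.05,-0.05,-0.02],"jaw":10},{"twist":[-0.45,-0.41,-0.29],"offset":[0.05,-0.05,-0.02],"jaw":10},{"twist":[-0.45,-0.41,-0.29],"offset":[0.05,-0.05,-0.02],"jaw":10},{"twist":[-0.45,-0.41,-0.29],"offset":[0.05,-0.05,-0.02],"jaw":10},{"twist":[-0.45,-0.41,-0.29],"offset":[0.05,-0.05,0],"jaw":10},{"twist":[-0.45,-0.41,-0.29],"offset":[0.05,0,0],"jaw":10}]}'
python3 - <<'E'
from h import *
plan(*td((.445,.19),SY,.136,20,5))
for n in("top","scene"):
    p,d=r.capture(n); X=cloud(n,d); np.savez(n+"1.npz",p=p,d=d)
    # rim in bucket frame prediction: transform points into the predicted bucket frame (from tool pose)
    p0,T0,s=now(); A=T0*(R.from_euler('x',-30,degrees=True)*R.from_euler('y',-27,degrees=True)*R.from_matrix(np.diag([-1.,1,-1]))).inv()*R.from_euler('x',20,degrees=True)
    g=p0-T0.apply([0,0,.034]); Y=A.inv().apply((X-g).reshape(-1,3)).reshape(X.shape)+[-.088,0,.08]
    m=(d>0)&(abs(Y[...,0])<.06)&(abs(Y[...,1])<.08)&(Y[...,2]>.13)&(Y[...,2]<.175); P=Y[m]
    print(n,m.sum(),rect(P)); 
    B=np.c_[P[:,0],P[:,1],np.ones(len(P))]; k=P[:,2]>.14; cf=np.linalg.lstsq(B[k],P[k,2],rcond=None)[0]; print('rim plane slope x,y deg, z0',np.round(np.degrees(cf[:2]),1),cf[2])
E
```

```text
t: 15.07
ee_pos: [0.365, 0.1834, 0.1246]
orientation: [-2.574, 0.313, -2.859]
contact_force: [1.0, 0.2, -3.8]
finger_gap: 0.0231
finger_force: 30.2
TCP [0.365  0.1834 0.1246] -> target [0.3714 0.1707 0.1162]
turn units [-0.22 -0.15 -0.09]  then shift units (final axes) [ 0.01 -0.18  0.37]
t 15.07 q [ 0.536  0.349  1.946 -0.841  0.903 -0.667] gap 0.0231 F [ 1.   0.2 -3.8]
top 666 (array([ 4.4, -7.6]), array([113.6,  78.9]), 87.2)
rim plane slope x,y deg, z0 [-2.3  1.3] 0.14333956577630738
scene 490 (array([ 1.4, -9.5]), array([113.5,  81.3]), 88.0)
rim plane slope x,y deg, z0 [-2.5  1. ] 0.144516078321627
```

```bash
sed -i 's/be=27,th0=-50/be=29.2,th0=-50/' h.py; python3 - <<'E'
from ik import *
q0=np.array(now()[2]['joint_pos'])
for drp in (4,5,6):
  for dy in (-.05,0,.05):
    q=q0; mm=[]
    for tip in (20,40,60,80,90,95,100,105):
        o=ik(*td(sh(-.018,.08),SY+dy,.136,tip,drp),q); q=o.x; mm.append(round(float(min((q-lo).min(),(hi-q).min())),2) if o.cost<1e-5 else -1)
    print(drp,dy,mm,np.round(q,2))
print('W1 5'); plan(*td((.445,.17),SY,.136,20,5))
E
```

```text
4 -0.05 [0.3, 0.18, 0.33, 0.17, 0.09, 0.06, 0.03, 0.0] [-0.7   0.44  2.22  1.17  1.14 -2.88]
4 0 [0.27, 0.16, 0.34, 0.15, 0.08, 0.06, 0.03, 0.01] [-0.71  0.45  2.19  1.12  1.17 -2.87]
4 0.05 [0.23, 0.15, 0.33, 0.12, 0.07, 0.05, 0.04, 0.02] [-0.71  0.45  2.16  1.07  1.21 -2.86]
5 -0.05 [0.35, 0.21, 0.35, 0.22, 0.13, 0.1, 0.07, 0.04] [-0.7   0.43  2.21  1.15  1.14 -2.84]
5 0 [0.32, 0.2, 0.35, 0.19, 0.12, 0.09, 0.07, 0.05] [-0.7   0.44  2.18  1.1   1.18 -2.83]
5 0.05 [0.29, 0.18, 0.35, 0.16, 0.11, 0.09, 0.07, 0.06] [-0.71  0.45  2.16  1.05  1.21 -2.82]
6 -0.05 [0.4, 0.24, 0.36, 0.26, 0.17, 0.14, 0.1, 0.08] [-0.69  0.42  2.2   1.14  1.14 -2.8 ]
6 0 [0.36, 0.23, 0.36, 0.23, 0.16, 0.13, 0.11, 0.08] [-0.7   0.43  2.18  1.09  1.18 -2.8 ]
6 0.05 [0.31, 0.22, 0.37, 0.2, 0.15, 0.12, 0.1, 0.09] [-0.7   0.44  2.15  1.04  1.21 -2.79]
W1 5
TCP [0.3643 0.1827 0.1246] -> target [0.3726 0.1511 0.1166]
turn units [-0.25 -0.62 -0.1 ]  then shift units (final axes) [ 0.12 -0.6   0.58]
t 15.17 q [ 0.536  0.349  1.946 -0.84   0.906 -0.666] gap 0.0229 F [ 0.2 -0.8 -2.9]
```

```bash
python3 -m crank '{"increments":[{"twist":[-0.12,-0.31,-0.05],"offset":[0.03,-0.1,0.1],"jaw":10},{"twist":[-0.12,-0.31,-0.05],"offset":[0.03,-0.1,0.1],"jaw":10},{"twist":[0,0,0],"offset":[0.03,-0.1,0.1],"jaw":10},{"twist":[0,0,0],"offset":[0.03,-0.1,0.1],"jaw":10},{"twist":[0,0,0],"offset":[0,-0.1,0.1],"jaw":10},{"twist":[0,0,0],"offset":[0,-0.1,0.08],"jaw":10},{"twist":[0,0,0],"offset":[0,0,0],"jaw":10}]}'
cat >> h.py <<'E'
def meas(tip,be=29.2,th0=-50):
    p0,T0,s=now(); A=T0*(R.from_euler('x',tip+th0,degrees=True)*R.from_euler('y',-be,degrees=True)*R.from_matrix(np.diag([-1.,1,-1]))).inv()*R.from_euler('x',tip,degrees=True)
    g=p0-T0.apply([0,0,.034]); mid=g+.088*A.apply([1,0,0]); print('middle pred',np.round(mid,4),'bucket rpy deg',np.round(A.as_euler('xyz',degrees=True),1))
    for n in("top","scene"):
        p,d=r.capture(n); X=cloud(n,d); Y=A.inv().apply((X-g).reshape(-1,3)).reshape(X.shape)+[-.088,0,.08]
        m=(d>0)&(abs(Y[...,0])<.06)&(abs(Y[...,1])<.08)&(Y[...,2]>.13)&(Y[...,2]<.175); P=Y[m]
        if m.sum()<50: continue
        B=np.c_[P[:,0],P[:,1],np.ones(len(P))]; k=P[:,2]>.14; cf=np.linalg.lstsq(B[k],P[k,2],rcond=None)[0]
        print(n,m.sum(),rect(P),'slope x,y deg',np.round(np.degrees(cf[:2]),1),'z',round(cf[2],4))
E
python3 - <<'E'
from h import *
plan(*td((.445,.17),SY,.136,20,5)); meas(20)
plan(*td(sh(-.018,.08),SY,.136,20,5))
E
```

```text
t: 15.75
ee_pos: [0.3738, 0.151, 0.116]
orientation: [-2.581, 0.352, -2.825]
contact_force: [0.9, -0.0, -2.4]
finger_gap: 0.0234
finger_force: 30.4
TCP [0.3738 0.151  0.116 ] -> target [0.3726 0.1511 0.1166]
turn units [-0.02 -0.01 -0.02]  then shift units (final axes) [ 0.02 -0.   -0.03]
t 15.75 q [ 0.442  0.333  2.036 -0.959  0.76  -0.626] gap 0.0234 F [ 0.9 -0.  -2.4]
middle pred [0.4463 0.1697 0.1354] bucket rpy deg [20.  5.  3.]
top 571 (array([ 2.6, -8.3]), array([113.9,  78.6]), 87.6) slope x,y deg [-2.2  1.5] z 0.1436
scene 504 (array([ 0.8, -9.7]), array([114.8,  78.8]), 87.4) slope x,y deg [-1.8  0.9] z 0.145
TCP [0.3737 0.1515 0.1161] -> target [0.4161 0.0329 0.1166]
turn units [-0.02 -0.   -0.02]  then shift units (final axes) [-0.08 -2.66  1.68]
t 15.85 q [ 0.444  0.332  2.035 -0.959  0.76  -0.625] gap 0.023 F [ 0.7 -0.9 -2.1]
```

```bash
python3 -m crank '{"increments":[{"twist":[0,0,0],"offset":[-0.01,0,-0.1],"jaw":10},{"twist":[0,0,0],"offset":[-0.01,-0.33,0.21],"jaw":10},{"twist":[0,0,0],"offset":[-0.01,-0.33,0.21],"jaw":10},{"twist":[0,0,0],"offset":[-0.01,-0.33,0.21],"jaw":10},{"twist":[0,0,0],"offset":[-0.01,-0.33,0.21],"jaw":10},{"twist":[0,0,0],"offset":[-0.01,-0.33,0.21],"jaw":10},{"twist":[0,0,0],"offset":[-0.01,-0.33,0.21],"jaw":10},{"twist":[0,0,0],"offset":[-0.01,-0.33,0.21],"jaw":10},{"twist":[0,0,0],"offset":[-0.01,-0.33,0.21],"jaw":10},{"twist":[0,0,0],"offset":[0,0,0],"jaw":10}]}'
python3 - <<'E'
from h import *
plan(*td(sh(-.018,.08),SY,.139,20,5)); meas(20)
p0,T0,s=now(); p1,T1=td(sh(-.018,.08),SY,.139,21,5); pa,Ta=td(sh(-.018,.08),SY,.139,20,5)
print('per degree: twist units',(Ta.inv()*T1).as_rotvec(degrees=True)/5,'offset units',Ta.inv().apply(p1-pa)/.04)
p,d=r.capture("scene"); cv2.imwrite("pics/l.png",cv2.resize(p[100:260,220:460,::-1],(720,480)))
# side wall of bucket seen by scene camera: min x gaps
E
```

```text
t: 16.68
ee_pos: [0.4149, 0.0341, 0.1201]
orientation: [-2.581, 0.353, -2.826]
contact_force: [0.1, -0.1, -2.3]
finger_gap: 0.023
finger_force: 30.5
TCP [0.4149 0.0341 0.1201] -> target [0.4161 0.0329 0.1196]
turn units [-0.03 -0.   -0.04]  then shift units (final axes) [-0.01 -0.02  0.04]
t 16.68 q [ 0.066  0.282  2.112 -1.082  0.526 -0.813] gap 0.023 F [ 0.1 -0.1 -2.3]
middle pred [0.4874 0.0528 0.1396] bucket rpy deg [19.9  4.9  3. ]
top 238 (array([-30.8,   8.8]), array([142.2,  47.9]), 90.0) slope x,y deg [-0.5 13.9] z 0.153
scene 495 (array([-6.7,  5.7]), array([ 97.9, 148.7]), 1.4) slope x,y deg [-7.8  8.5] z 0.1492
per degree: twist units [-1.74584415e-01  6.36119010e-16  9.75719318e-02] offset units [-5.51319084e-05  1.29494022e-02 -9.86469349e-05]
```

View pics/l.png

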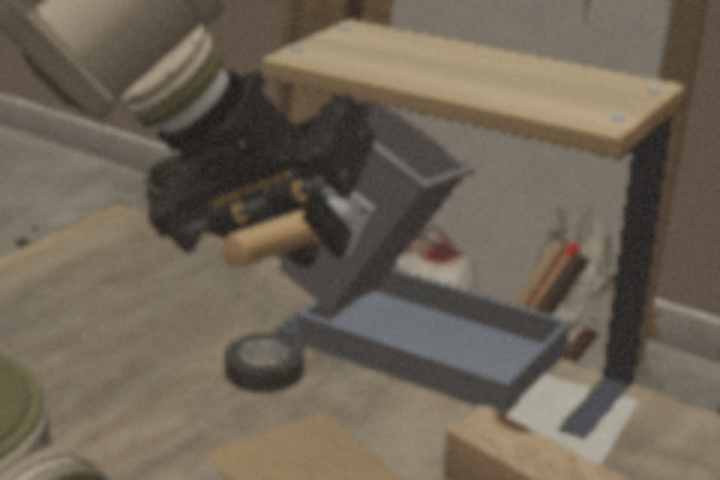

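The bucket is under the board, leaning toward −y, with its foot above the tray's left end and clear of the board. Now I'll tip it.

```bash
python3 -m crank '{"increments":[{"twist":[-0.35,0,0.2],"offset":[0,0.025,0.02],"jaw":10},{"twist":[-0.655,0,0.366],"offset":[0,0.049,0],"jaw":10},{"twist":[-0.655,0,0.366],"offset":[0,0.049,0],"jaw":10},{"twist":[-0.655,0,0.366],"offset":[0,0.049,0],"jaw":10},{"twist":[-0.655,0,0.366],"offset":[0,0.049,0],"jaw":10},{"twist":[-0.655,0,0.366],"offset":[0,0.049,0],"jaw":10},{"twist":[-0.655,0,0.366],"offset":[0,0.049,0],"jaw":10},{"twist":[-0.655,0,0.366],"offset":[0,0.049,0],"jaw":10},{"twist":[-0.655,0,0.366],"offset":[0,0.049,0],"jaw":10},{"twist":[-0.655,0,0.366],"offset":[0,0.049,0],"jaw":10},{"twist":[-0.655,0,0.366],"offset":[0,0.049,0],"jaw":10}]}'
python3 - <<'E'
from h import *
plan(*td(sh(-.018,.08),SY,.139,60,5)); plan(*td(sh(-.018,.08),SY,.139,98,5))
E
```

```text
t: 17.75
ee_pos: [0.4127, 0.0558, 0.1148]
orientation: [2.976, 0.416, 3.118]
contact_force: [-0.9, 0.4, -3.6]
finger_gap: 0.023
finger_force: 31.0
TCP [0.4127 0.0558 0.1148] -> target [0.4147 0.0529 0.1161]
turn units [-0.22 -0.    0.13]  then shift units (final axes) [-0.06 -0.07 -0.02]
t 17.75 q [-0.331  0.199  2.131  0.577  0.535 -2.374] gap 0.023 F [-0.9  0.4 -3.6]
TCP [0.4127 0.0558 0.1148] -> target [0.4146 0.0698 0.1254]
turn units [-6.85 -0.    3.84]  then shift units (final axes) [0.   0.43 0.09]
t 17.75 q [-0.331  0.199  2.131  0.577  0.535 -2.374] gap 0.023 F [-0.9  0.4 -3.6]
```

```bash
python3 -m crank '{"increments":[{"twist":[-0.685,0,0.384],"offset":[0,0.043,0.01],"jaw":10},{"twist":[-0.685,0,0.384],"offset":[0,0.043,0.01],"jaw":10},{"twist":[-0.685,0,0.384],"offset":[0,0.043,0.01],"jaw":10},{"twist":[-0.685,0,0.384],"offset":[0,0.043,0.01],"jaw":10},{"twist":[-0.685,0,0.384],"offset":[0,0.043,0.01],"jaw":10},{"twist":[-0.685,0,0.384],"offset":[0,0.043,0.01],"jaw":10},{"twist":[-0.685,0,0.384],"offset":[0,0.043,0.01],"jaw":10},{"twist":[-0.685,0,0.384],"offset":[0,0.043,0.01],"jaw":10},{"twist":[-0.685,0,0.384],"offset":[0,0.043,0.01],"jaw":10},{"twist":[-0.685,0,0.384],"offset":[0,0.043,0.01],"jaw":10},{"twist":[0,0,0],"offset":[0,0,0],"jaw":10},{"twist":[0,0,0],"offset":[0,0,0],"jaw":10}]}'
cat > tray.py <<'E'
from h import *
def show(tag):
    for n in("scene",):
        p,d=r.capture(n); X=cloud(n,d); c=SH+[.001,.02]; Y=(X[...,:2]-c)@np.array([[np.cos(SY),-np.sin(SY)],[np.sin(SY),np.cos(SY)]])
        m=(d>0)&(abs(Y[...,0])<.052)&(abs(Y[...,1])<.092)&(X[...,2]>-.01)&(X[...,2]<.04)
        print('tray floor z',np.median(X[m][:,2])); h=m&(X[...,2]>np.median(X[m][:,2])+.005)
        hsv=cv2.cvtColor(p,cv2.COLOR_RGB2HSV); print('floor HSV',np.median(hsv[m],0))
        k,l,st,_=cv2.connectedComponentsWithStats(h.astype(np.uint8))
        for j in range(1,k):
            if st[j,4]>5: print(n,st[j,4],'tray xy mm',np.round(Y[l==j].mean(0)*1000),'size',rect(Y[l==j])[1],'HSV',np.median(hsv[l==j],0))
        cv2.imwrite(f"pics/{tag}.png",cv2.resize(p[130:250,290:450,::-1],(800,600)))
E
python3 - <<'E'
from tray import *
plan(*td(sh(-.018,.08),SY,.139,98,5)); show('m')
E
```

```text
t: 18.75
ee_pos: [0.4141, 0.0714, 0.1183]
orientation: [2.278, 0.252, 2.814]
contact_force: [0.6, 0.3, -2.2]
finger_gap: 0.0231
finger_force: 30.5
TCP [0.4141 0.0714 0.1183] -> target [0.4146 0.0698 0.1254]
turn units [-0.07 -0.    0.  ]  then shift units (final axes) [-0.07  0.11 -0.13]
t 18.75 q [-0.66   0.391  2.181  1.073  1.072 -2.813] gap 0.0231 F [ 0.6  0.3 -2.2]
tray floor z 0.005221430700681262
floor HSV [107.  19. 118.]
```

```bash
python3 -m crank '{"increments":[{"twist":[0,0,0],"offset":[-0.03,0.05,-0.06],"jaw":10},{"twist":[0,0,0],"offset":[-0.03,0.05,-0.06],"jaw":10},{"twist":[0,0,0],"offset":[0,0,0],"jaw":10},{"twist":[0,0,0],"offset":[0,0,0],"jaw":10},{"twist":[0,0,0],"offset":[0,0,0],"jaw":10},{"twist":[0,0,0],"offset":[0,0,0],"jaw":10}]}'
python3 - <<'E'
from tray import *
plan(*td(sh(-.018,.08),SY,.139,103,5)); show('n')
E
```

```text
t: 19.3
ee_pos: [0.4146, 0.0699, 0.1253]
orientation: [2.276, 0.252, 2.813]
contact_force: [-0.7, -0.1, -0.8]
finger_gap: 0.0231
finger_force: 29.7
TCP [0.4146 0.0699 0.1253] -> target [0.4146 0.0715 0.1274]
turn units [-0.93  0.01  0.49]  then shift units (final axes) [-0.    0.07 -0.  ]
t 19.3 q [-0.664  0.373  2.171  1.059  1.088 -2.787] gap 0.0231 F [-0.7 -0.1 -0.8]
tray floor z 0.0056544090780682454
floor HSV [107.  19. 119.]
scene 121 tray xy mm [ 11. -70.] size [32.7 65.6] HSV [ 20.  19. 142.]
scene 18 tray xy mm [ -9. -86.] size [ 6.4 31.7] HSV [ 90.    5.  147.5]
```

```bash
python3 -m crank '{"increments":[{"twist":[-0.4,0,0.22],"offset":[0,0.03,0],"jaw":10},{"twist":[-0.4,0,0.22],"offset":[0,0.03,0],"jaw":10},{"twist":[0,0,0],"offset":[0,0,0],"jaw":10},{"twist":[0,0,0],"offset":[0,0,0],"jaw":10},{"twist":[0,0,0],"offset":[0,0,0],"jaw":10},{"twist":[0,0,0],"offset":[0,0,0],"jaw":10},{"twist":[0,0,0],"offset":[0,0,0],"jaw":10},{"twist":[0,0,0],"offset":[0,0,0],"jaw":10}]}'
python3 - <<'E'
from tray import *
show('o')
p,d=r.capture("scene"); X=cloud("scene",d); c=SH+[.001,.02]; Y=(X[...,:2]-c)@np.array([[np.cos(SY),-np.sin(SY)],[np.sin(SY),np.cos(SY)]])
m=(d>0)&(abs(Y[...,0])<.056)&(abs(Y[...,1])<.096)&(X[...,2]>.01)&(X[...,2]<.04)
G=[['.']*24 for _ in range(40)]
for (x,y),z in zip(Y[m],X[m][:,2]):
    i,j=int((y+.1)/.005),int((x+.06)/.005); G[i][j]=max(G[i][j],str(min(9,int(z*250)))) 
print('rows y -0.1.. , cols x'); print('\n'.join(''.join(g) for g in G[:22]))
plan(*td(sh(-.018,.08),SY,.139,60,5)); plan(*td(sh(-.018,.08),SY,.139,20,5))
E
```

```text
t: 20.02
ee_pos: [0.4146, 0.0716, 0.1271]
orientation: [2.201, 0.222, 2.789]
contact_force: [0.8, 0.6, -1.6]
finger_gap: 0.0231
finger_force: 29.7
tray floor z 0.0056858348314740015
floor HSV [106.  19. 119.]
scene 69 tray xy mm [ 29. -72.] size [35.3 16.2] HSV [ 19.  23. 136.]
scene 65 tray xy mm [-10. -76.] size [30.6 28.4] HSV [ 30.   7. 147.]
rows y -0.1.. , cols x
..................8.....
4..........6.....999....
.....4.444455....99.....
......4344.53....79...4.
2........445.....88...7.
68....344456.....77.....
8....4444455....466....6
...........4....455...6.
................5354...4
.8...............55...86
8.....................9.
8.....................68
5......................6
.3.....................8
........................
........................
8......................3
......................88
6.....................3.
7.......................
4.....................4.
6......................8
TCP [0.4146 0.0715 0.127 ] -> target [0.4147 0.0529 0.1161]
turn units [ 7.37  0.01 -4.15]  then shift units (final axes) [ 0.09 -0.51  0.17]
t 20.12 q [-0.69   0.408  2.178  1.085  1.146 -2.808] gap 0.0227 F [-0.1 -0.4 -1.5]
TCP [0.4146 0.0715 0.127 ] -> target [0.4161 0.0329 0.1196]
turn units [14.36 -0.   -8.06]  then shift units (final axes) [ 0.31 -0.74  0.56]
t 20.12 q [-0.69   0.408  2.178  1.085  1.146 -2.808] gap 0.0227 F [-0.1 -0.4 -1.5]
```

Three bolts are in the tray: two lie along x near y ≈ −75 to −90 mm, and one leans on the −y wall with its middle inside. I'll tip back in two steps.

```bash
python3 -m crank '{"increments":[{"twist":[0.67,0,-0.377],"offset":[0.01,-0.046,0.015],"jaw":10},{"twist":[0.67,0,-0.377],"offset":[0.01,-0.046,0.015],"jaw":10},{"twist":[0.67,0,-0.377],"offset":[0.01,-0.046,0.015],"jaw":10},{"twist":[0.67,0,-0.377],"offset":[0.01,-0.046,0.015],"jaw":10},{"twist":[0.67,0,-0.377],"offset":[0.01,-0.046,0.015],"jaw":10},{"twist":[0.67,0,-0.377],"offset":[0.01,-0.046,0.015],"jaw":10},{"twist":[0.67,0,-0.377],"offset":[0.01,-0.046,0.015],"jaw":10},{"twist":[0.67,0,-0.377],"offset":[0.01,-0.046,0.015],"jaw":10},{"twist":[0.67,0,-0.377],"offset":[0.01,-0.046,0.015],"jaw":10},{"twist":[0.67,0,-0.377],"offset":[0.01,-0.046,0.015],"jaw":10},{"twist":[0.67,0,-0.377],"offset":[0.01,-0.046,0.015],"jaw":10}]}'
python3 - <<'E'
from h import *
plan(*td(sh(-.018,.08),SY,.139,60,5)); plan(*td(sh(-.018,.08),SY,.139,20,5))
E
```

```text
t: 21.03
ee_pos: [0.413, 0.0592, 0.11]
orientation: [2.953, 0.415, 3.106]
contact_force: [0.4, 1.0, -2.8]
finger_gap: 0.0228
finger_force: 30.1
TCP [0.413  0.0592 0.11  ] -> target [0.4147 0.0529 0.1161]
turn units [-0.02  0.01  0.01]  then shift units (final axes) [-0.1  -0.13 -0.15]
t 21.03 q [-0.334  0.213  2.14   0.624  0.529 -2.412] gap 0.0228 F [ 0.4  1.  -2.8]
TCP [0.413  0.0592 0.11  ] -> target [0.4161 0.0329 0.1196]
turn units [ 6.96  0.01 -3.9 ]  then shift units (final axes) [ 0.04 -0.69  0.11]
t 21.03 q [-0.334  0.213  2.14   0.624  0.529 -2.412] gap 0.0228 F [ 0.4  1.  -2.8]
```

```bash
python3 -m crank '{"increments":[{"twist":[0,0,0],"offset":[-0.1,-0.13,-0.15],"jaw":10},{"twist":[0.69,0,-0.39],"offset":[0,-0.052,0],"jaw":10},{"twist":[0.69,0,-0.39],"offset":[0,-0.052,0],"jaw":10},{"twist":[0.69,0,-0.39],"offset":[0,-0.052,0],"jaw":10},{"twist":[0.69,0,-0.39],"offset":[0,-0.052,0],"jaw":10},{"twist":[0.69,0,-0.39],"offset":[0,-0.052,0],"jaw":10},{"twist":[0.69,0,-0.39],"offset":[0,-0.052,0],"jaw":10},{"twist":[0.69,0,-0.39],"offset":[0,-0.052,0],"jaw":10},{"twist":[0.69,0,-0.39],"offset":[0,-0.052,0],"jaw":10},{"twist":[0.69,0,-0.39],"offset":[0,-0.052,0],"jaw":10},{"twist":[0.69,0,-0.39],"offset":[0,-0.052,0],"jaw":10},{"twist":[0,0,0],"offset":[0,0,0],"jaw":10}]}'
python3 - <<'E'
from h import *
plan(*td(sh(-.018,.08),SY,.139,20,5)); plan(*td((.445,.19),SY,.139,20,5))
E
```

```text
t: 22.03
ee_pos: [0.4147, 0.0338, 0.1172]
orientation: [-2.622, 0.356, -2.836]
contact_force: [0.1, 1.0, -1.4]
finger_gap: 0.0231
finger_force: 29.9
TCP [0.4147 0.0338 0.1172] -> target [0.4161 0.0329 0.1196]
turn units [ 0.4  -0.04 -0.15]  then shift units (final axes) [-0.05 -0.05 -0.02]
t 22.03 q [ 0.039  0.274  2.115 -1.016  0.49  -0.885] gap 0.0231 F [ 0.1  1.  -1.4]
TCP [0.4147 0.0338 0.1172] -> target [0.3726 0.1711 0.1196]
turn units [ 0.4  -0.04 -0.15]  then shift units (final axes) [-0.09  3.03 -1.93]
t 22.03 q [ 0.039  0.274  2.115 -1.016  0.49  -0.885] gap 0.0231 F [ 0.1  1.  -1.4]
```

```bash
python3 -m crank '{"increments":[{"twist":[0.4,0,-0.15],"offset":[-0.05,0,-0.03],"jaw":10},{"twist":[0,0,0],"offset":[-0.01,0.3,-0.19],"jaw":10},{"twist":[0,0,0],"offset":[-0.01,0.3,-0.19],"jaw":10},{"twist":[0,0,0],"offset":[-0.01,0.3,-0.19],"jaw":10},{"twist":[0,0,0],"offset":[0,0.3,-0.19],"jaw":10},{"twist":[0,0,0],"offset":[0,0.3,-0.19],"jaw":10},{"twist":[0,0,0],"offset":[0,0.3,-0.19],"jaw":10},{"twist":[0,0,0],"offset":[0,0.3,-0.19],"jaw":10},{"twist":[0,0,0],"offset":[0,0.3,-0.19],"jaw":10},{"twist":[0,0,0],"offset":[0,0.3,-0.19],"jaw":10},{"twist":[0,0,0],"offset":[0,0.3,-0.19],"jaw":10},{"twist":[0,0,0],"offset":[0,0,0],"jaw":10}]}'
python3 - <<'E'
from h import *
meas(20)
plan(*td((.475,.19),-.2,.136,0,0))
from tray import *
show('p')
E
```

```text
t: 23.03
ee_pos: [0.3725, 0.1711, 0.1205]
orientation: [-2.589, 0.35, -2.827]
contact_force: [0.2, -0.1, -0.8]
finger_gap: 0.0232
finger_force: 29.9
middle pred [0.4451 0.1898 0.1397] bucket rpy deg [20.3  5.2  3.1]
top 612 (array([ 2.3, -9.1]), array([114.3,  78.4]), 86.6) slope x,y deg [-2.3  1.3] z 0.1433
scene 510 (array([  1.6, -11.3]), array([113. ,  82.6]), 87.8) slope x,y deg [-2.3  0.7] z 0.1452
TCP [0.3729 0.1695 0.1206] -> target [0.4005 0.1819 0.1169]
turn units [4.81 1.07 0.64]  then shift units (final axes) [-0.67  0.35  0.06]
t 23.13 q [ 0.487  0.336  1.997 -0.91   0.804 -0.644] gap 0.0232 F [-0.2 -0.1 -1.5]
tray floor z 0.005580920427127489
floor HSV [107.  19. 120.]
scene 69 tray xy mm [ 29. -72.] size [39.8 16. ] HSV [ 20.  23. 139.]
scene 65 tray xy mm [-11. -76.] size [31.7 28.9] HSV [ 30.   7. 149.]
```

```bash
python3 - <<'E'
from h import *
plan(*td((.475,.195),-.2,.139,-1,0,be=31.4))
E
```

```text
TCP [0.373  0.1691 0.1207] -> target [0.4016 0.1869 0.1207]
turn units [4.98 0.66 0.43]  then shift units (final axes) [-0.76  0.36 -0.06]
t 23.18 q [ 0.486  0.336  1.997 -0.911  0.804 -0.643] gap 0.023 F [-0.2  1.  -2.1]
```

```bash
python3 -m crank '{"increments":[{"twist":[0.62,0.08,0.05],"offset":[-0.09,0.045,0],"jaw":10},{"twist":[0.62,0.08,0.05],"offset":[-0.09,0.045,0],"jaw":10},{"twist":[0.62,0.08,0.05],"offset":[-0.09,0.045,0],"jaw":10},{"twist":[0.62,0.08,0.05],"offset":[-0.09,0.045,0],"jaw":10},{"twist":[0.62,0.08,0.05],"offset":[-0.1,0.045,0],"jaw":10},{"twist":[0.62,0.08,0.05],"offset":[-0.1,0.045,0],"jaw":10},{"twist":[0.62,0.08,0.06],"offset":[-0.1,0.045,0],"jaw":10},{"twist":[0.62,0.09,0.06],"offset":[-0.1,0.045,0],"jaw":10},{"twist":[0,0,0],"offset":[0,0,0],"jaw":10}]}'
python3 - <<'E'
from h import *
meas(-1,be=31.4)
rim(.18,.225)
plan(*td((.475,.195),-.2,.139,-1,0,be=31.4))
plan(*td((.478,.195),-.2,.090,-1,0,be=31.4))
E
```

```text
t: 23.93
ee_pos: [0.4016, 0.1886, 0.1208]
orientation: [-2.175, 0.334, -2.898]
contact_force: [-0.6, -0.3, -1.3]
finger_gap: 0.0233
finger_force: 29.7
middle pred [0.475  0.1967 0.1391] bucket rpy deg [ -1.    0.  -11.4]
top 702 (array([ 1.4, -6.3]), array([114.2,  78.3]), 89.0) slope x,y deg [-1.3  1. ] z 0.1448
scene 596 (array([ -0.8, -10.4]), array([116.1,  77.8]), 89.6) slope x,y deg [-1.1  0.4] z 0.1457
scene 828 (array([473.1, 187.7]), array([115.3,  77.5]), 77.1) zmax [0.197 0.209]
top 893 (array([474.2, 190.9]), array([114.1,  78.9]), 77.7) zmax [0.203 0.208]
TCP [0.4005 0.1879 0.1221] -> target [0.4016 0.1869 0.1207]
turn units [ 0.02  0.02 -0.  ]  then shift units (final axes) [-0.01  0.01  0.05]
t 24.13 q [ 0.644  0.584  1.777 -1.043  1.288 -0.406] gap 0.0228 F [-0.9  0.5 -1. ]
TCP [0.4005 0.1879 0.1221] -> target [0.4046 0.1869 0.0717]
turn units [ 0.02  0.02 -0.  ]  then shift units (final axes) [0.32 0.97 0.74]
t 24.13 q [ 0.644  0.584  1.777 -1.043  1.288 -0.406] gap 0.0228 F [-0.9  0.5 -1. ]
```

```bash
python3 -m crank '{"increments":[{"twist":[0,0,0],"offset":[0.036,0.107,0.081],"jaw":10},{"twist":[0,0,0],"offset":[0.036,0.107,0.081],"jaw":10},{"twist":[0,0,0],"offset":[0.036,0.107,0.081],"jaw":10},{"twist":[0,0,0],"offset":[0.036,0.107,0.081],"jaw":10},{"twist":[0,0,0],"offset":[0.036,0.107,0.081],"jaw":10},{"twist":[0,0,0],"offset":[0.036,0.107,0.081],"jaw":10},{"twist":[0,0,0],"offset":[0.036,0.107,0.081],"jaw":10},{"twist":[0,0,0],"offset":[0.036,0.107,0.081],"jaw":10},{"twist":[0,0,0],"offset":[0.036,0.107,0.081],"jaw":10},{"twist":[0,0,0],"offset":[0.036,0.107,0.081],"jaw":10},{"twist":[0,0,0],"offset":[0,0,0],"jaw":10}]}'
python3 - <<'E'
from h import *
rim(.125,.165); p,T,s=now(); plan(p-[0,0,.002],T); print(s['contact_force'])
E
```

```text
t: 25.05
ee_pos: [0.4052, 0.1872, 0.0658]
orientation: [-2.175, 0.335, -2.896]
contact_force: [-0.1, -0.7, -0.5]
finger_gap: 0.0232
finger_force: 29.3
scene 786 (array([477. , 187.1]), array([113.5,  79.7]), 77.7) zmax [0.142 0.154]
top 717 (array([479. , 190.3]), array([113.8,  78.7]), 77.5) zmax [0.148 0.153]
TCP [0.4053 0.1873 0.0665] -> target [0.4053 0.1873 0.0645]
turn units [0. 0. 0.]  then shift units (final axes) [0.02 0.04 0.03]
t 25.15 q [ 0.637  0.694  1.801 -1.088  1.22  -0.283] gap 0.0229 F [ 0.1 -0.2 -1.7]
[ 0.08796285 -0.23467478 -1.68232106]
```

```bash
python3 -m crank '{"increments":[{"twist":[0,0,0],"offset":[0.01,0.03,0.02],"jaw":10},{"twist":[0,0,0],"offset":[0,0,0],"jaw":10},{"twist":[0,0,0],"offset":[0,0,0],"jaw":35},{"twist":[0,0,0],"offset":[0,0,0],"jaw":45},{"twist":[0,0,0],"offset":[0,0,0],"jaw":60},{"twist":[0,0,0],"offset":[0,0,0],"jaw":88},{"twist":[0,0,0],"offset":[0,0,0],"jaw":88},{"twist":[0,0,0],"offset":[0,0,0],"jaw":88},{"twist":[0,0,0],"offset":[0,0,0],"jaw":88},{"twist":[0,0,0],"offset":[0,0,0],"jaw":88},{"twist":[0,0,0],"offset":[0,0,0],"jaw":88},{"twist":[0,0,0],"offset":[0,0,0],"jaw":88}]}'
python3 -m crank '{"increments":[{"twist":[0,0,0],"offset":[0,0,-0.1],"jaw":88},{"twist":[0,0,0],"offset":[0,0,-0.2],"jaw":88},{"twist":[0,0,0],"offset":[0,0,-0.3],"jaw":88},{"twist":[0,0,0],"offset":[0,0,-0.4],"jaw":88},{"twist":[0,0,0],"offset":[0,0,-0.5],"jaw":88},{"twist":[0,0,0],"offset":[0,0,-0.5],"jaw":88},{"twist":[0,0,0],"offset":[0,0,-0.5],"jaw":88},{"twist":[0,0,0],"offset":[0,0,-0.5],"jaw":88},{"twist":[0,0,0],"offset":[0,0,-0.5],"jaw":88},{"twist":[0,0,0],"offset":[0,0,0],"jaw":88},{"twist":[0,0,0],"offset":[0,0,0],"jaw":88},{"twist":[0,0,0],"offset":[0,0,0],"jaw":88}]}'
python3 - <<'E'
from tray import *
rim(.13,.16); show('q')
p,d=r.capture("top"); X=cloud("top",d); z=X[...,2]
for nm,b in(("tape",(.34,.45,.03,.14)),("offcut",(.28,.46,-.28,-.1))):
    m=(d>0)&(z>.012)&(z<.06)&(X[...,0]>b[0])&(X[...,0]<b[1])&(X[...,1]>b[2])&(X[...,1]<b[3]); print(nm,rect(X[m]))
P=X[(d>0)&(z>.12)&(z<.16)&(abs(X[...,0]-.478)<.09)&(abs(X[...,1]-.19)<.09)]
P=P[P[:,2]>.143]; print('rim slopes deg',np.round(np.degrees(np.linalg.lstsq(np.c_[P[:,:2],np.ones(len(P))],P[:,2],rcond=None)[0][:2]),1))
E
```

```text
t: 26.15
ee_pos: [0.4054, 0.1874, 0.0651]
orientation: [-2.176, 0.336, -2.896]
contact_force: [0.3, -0.9, 0.7]
finger_gap: 0.0871
finger_force: 0.0
t: 27.15
ee_pos: [0.3517, 0.2926, 0.1401]
orientation: [-2.175, 0.335, -2.896]
contact_force: [-1.0, 0.6, 0.2]
finger_gap: 0.0878
finger_force: 0.0
scene 676 (array([476.2, 188.9]), array([118.3,  80.9]), 79.3) zmax [0.144 0.153]
top 621 (array([476.9, 191.9]), array([115. ,  78.3]), 77.9) zmax [0.148 0.152]
tray floor z 0.005589728623720425
floor HSV [107.  19. 120.]
scene 69 tray xy mm [ 29. -72.] size [14.4 38.5] HSV [ 19.  23. 138.]
scene 63 tray xy mm [-11. -75.] size [33.3 27.8] HSV [ 26.   7. 149.]
tape (array([410.2,  81.3]), array([67.3, 99. ]), 75.3)
offcut (array([ 380. , -165.9]), array([189.,  85.]), 62.0)
rim slopes deg [-0.3 -0.1]
```

```bash
python3 - <<'E'
from h import *
p,d=r.capture("top"); X=cloud("top",d); g=cv2.cvtColor(p,cv2.COLOR_RGB2GRAY)
a=np.load("top0.npz"); X0=cloud("top",a['d']); g0=cv2.cvtColor(a['p'],cv2.COLOR_RGB2GRAY)
for nm,XX,gg,c in(("start",X0,g0,(.486,.201)),("now",X,g,(.477,.191))):
    m=(np.hypot(XX[...,0]-c[0],XX[...,1]-c[1])<.05)&(XX[...,2]<.03)&(XX[...,2]>-.01); print(nm,'inside-low px',m.sum(),'bright',(gg[m]>140).sum(),'z',np.round(np.percentile(XX[m][:,2],[10,50,90]),3))
b=cv2.imread('pics/q.png',0)  # crop 130:250,290:450 x5
s=cv2.resize(b,(160,120),interpolation=cv2.INTER_AREA)
P,D_=r.capture("scene"); XS=cloud("scene",D_); c=SH+[.001,.02]; Y=(XS[...,:2]-c)@np.array([[np.cos(SY),-np.sin(SY)],[np.sin(SY),np.cos(SY)]])
m=(abs(Y[...,0])<.06)&(abs(Y[...,1])<.1)&(XS[...,2]<.045)&(XS[...,2]>0); v,u=np.where(m&(Y[...,1]<-.045)); gs=cv2.cvtColor(P,cv2.COLOR_RGB2GRAY)
print(v.min(),v.max(),u.min(),u.max())
for r_ in range(v.min(),v.max()+1): print(''.join('%x'%(gs[r_,k]//16) for k in range(u.min(),u.max()+1)))
E
```

```text
start inside-low px 559 bright 384 z [-0.002  0.003  0.021]
now inside-low px 549 bright 388 z [-0.002  0.002  0.021]
201 236 368 408
44334444444444344455566666655554333323566
43444444444344444444455566655654333234677
44444444444444444444444445555654443346777
55444444444444344443444444445555554457888
66655444443434344444434444444444555678888
66766655544444444444434444434444456799887
76766766665544444444444444444456789aaa987
6677767766666554444444444445678999aa99986
77777777777766665555554556688999999987765
77777777777777766677877788899998887766654
67777777777777777789a98899888777665666544
7677777777776777778aa98887776655555665433
77776777777777777789887766666654555644434
77777777777777777777777666666666666544334
77777777777767777776676666777777765443444
77777777777777777777766777777776653344344
77777777777777777789986777777776544333333
7777777777777777778aa87778887765433443444
77777777777777777899987778998654334334555
777777777777777789a9888778987543333345676
5666777777777789aaa9778888875433333456788
445556676777789aaa97678998754343334567788
44444556667778aaa986689997544343345677788
44444444556678999877899875443434568877777
44444444444556777778aa9754333345799998887
444444443444445556789975433344579aaa99998
44444444444444444556775433444579aaaaaaaa9
4444444444444444444455444344579aaaaaaaaaa
444444444444444444444444443579aaaaaaaaaaa
44444444444444344444444434579aaaaaaaaaaaa
5444444444444444434444433579aaaaaaaaaaaaa
765544444434444444444434469aaaaaaaaaaaaaa
777665544444444444444434589aaaaaaaaaaaaaa
77777766654555544444444579aaaaaaaaaaaaaaa
7777777776677776544444579aaaaaaaaaaaaaaaa
877788887788888765444579aaaaaaaaaaaaaaaaa
```

```bash
python3 -c "
from bench import r
print(r.sign_off())"
```

```text
the job is handed in; nothing more can be done
None
```

I handed the job in at about 27 s of the 61 s allowed, but sign-off returned no verdict. By my last measurements all three bolts are in the tray, one leaning on its −y wall, and the bucket stands upright and released about 13 mm from where it started. The tape and offcut were never approached, though my last check of their positions was inconclusive.

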